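# Hook the split retaining ring off a drill-press pulley

## Task

Take the hook pick from its stand, feel its flat tip in under one ear of the copper split ring on the pulley spindle, and lift that end out of the groove until the ring has snapped up over the lip (free the other end the same way if it stays caught), without forcing anything: a light touch on the pulley, a gentle pull on the ring. Set the pick back upright in its stand, and only then take the freed ring off with the fingers and lay it in the blue tray. Never touch the ring with the fingers while it is still in its groove, and leave the other things on the bench where they are.

Things in the scene. Friction and masses are not known exactly. Their poses are not given: they have to be found in the camera images.
- pulley: Aluminium belt pulley (120 mm across) on a dark steel plate 150 x 150 mm, fixed to the bench at a height that differs by some mm. Origin on the spindle axis, 52 mm below the pulley's flat top face (radius 56 mm); z up. On the face lies a dark steel thrust washer, radius 22 mm, top 57 mm above the origin. Steel parts are oiled and slippery.
- spindle_top (a point): Top of the steel spindle, on its axis, 76 mm above the pulley's origin. Heights above that origin: groove (radius 11.5 mm) 57 to 61 mm; its upper flank flares out to a lip, radius 13.6 mm, at 65.5 mm; the lip ends at 67.5 mm; above it a pilot, radius 7.5 mm.
- ring: Copper-coloured split ring of 4 mm wire, bore 24 mm, outside 32 mm, open over 70 degrees to its own +x; 24 g. Origin: middle of its underside, 57 mm above the pulley's origin when seated; z its axis; its yaw differs. From each end a straight ear (6 mm wide, 4 mm thick) runs along +x to 34.5 mm from the ring's axis, at y = 8 mm (left) and -8 mm (right).
- ear_left (a point): Point in the left ear (ring's +y), 4.5 mm from its outer end, mid-thickness; 59 mm above the pulley's origin when seated. Beyond the washer's edge the ears overhang the pulley face with a 5 mm gap beneath. The ring is sprung, flexing at its back (-x). Pulled up, an ear resists more and more, to 5 to 10 N after 7 to 11 mm of lift, and spreads outwards some 5 mm as it snaps over the lip.
- ear_right (a point): Same point in the right ear (ring's -y). After the snap the pull is only 1 or 2 N; let go earlier, the ring springs back. Lifted some 23 mm and set down, the ring lies on the lip, both ears near 69.5 mm above the pulley's origin, or hangs free over it, both ears near 58; or one end is still caught (ears near 70 and 62): lift that one too. Freed, it comes straight up, pinched by both ears from above (22 mm wide).
- pick: Hook pick, upright in its stand, about 130 g. Green square handle 16 x 16 mm at z 75 to 145 mm, faces along x and y; black collar 34 x 34 mm at z 70 to 75 mm; brass sleeve, 11 mm thick, down to z 50; from it a 6 mm steel rod with a flat hook at its foot. z up, origin on the rod's axis at the nominal underside of the hook.
- hook_mid (a point): Nominal underside of the hook's tip. The hook is a blade 3 mm thick and 16 mm wide that points to the pick's own -x, its tip 16 mm from the rod's axis. The rod is clamped in the sleeve (holds 70 N) at a length that differs from start to start: the hook really lies up to 9 mm above or below this point, which no reading tells.
- stand: Light wooden stand, fixed: base 90 x 70 x 5 mm, two upright walls 70 mm long in x and 10 mm thick, 26 mm apart (centres at y = -18 and 18 mm), tops at 88 mm. The pick hangs between them, its collar resting on their tops (pick origin then 18 mm above the bench), hook about along the stand's -x. Origin: middle of the base's underside.
- tray: Blue open tray, fixed, 150 x 140 x 22 mm, walls 4 mm, floor about 4 mm. Origin at the middle of its underside.
- screwdriver: Red-handled screwdriver lying on the bench, a bystander.
- hammer: Hammer lying on the bench, a bystander.
- wax_tin: Yellow tin, 70 mm across and 45 mm tall, a bystander.
- bearing: Steel bearing ring, 52 mm across and 15 mm tall, a bystander.
- chair_leg0: Light wooden chair leg, 360 x 34 x 34 mm, lying across the far side, a bystander.
- seat_block: Wooden block with a hole, 110 x 80 x 35 mm, a bystander.
Not all that is in view belongs to the job. What is shaped like the stand but black or red is not meant. What is meant by the pick is not turquoise, and is the smaller of those in its own colour.

How it is judged:
On the way, in this order (a step that is already met when the one before it is completed fails the run):
1. an end of the ring is out of the groove, over the lip: an ear at least 69 mm (seated 59) or the ring's origin at least 63.5 mm (seated 57) above the pulley's origin, the ring still on the spindle ((z of any of ear_left, ear_right in the frame of pulley above 0.069 m or z of ring in the frame of pulley above 0.0635 m) and horizontal distance between ring and pulley below 0.025 m), for 0.1 s.
2. the pick stands in its stand again, released, with the ring not yet in the tray (horizontal distance between pick and stand below 0.03 m and angle between pick's own z axis and vertical below 0.08 rad and z of pick in the frame of stand between 0.015 and 0.022 m and contact force between the fingers and pick below 0.1 N and horizontal distance between ring and tray above 0.09 m), for 0.1 s.
At the end, for the whole second after the job is handed in: The ring lies at rest in the tray (its origin within 60 mm in x and 55 mm in y of the tray's middle and less than 20 mm above its underside), either face up; the pick stands upright (within 0.08 rad) in the stand on its collar, within 30 mm of the stand's middle; nothing is held (x of ring in the frame of tray between -0.06 and 0.06 m and y of ring in the frame of tray between -0.055 and 0.055 m and z of ring in the frame of tray below 0.02 m and linear speed of ring below 0.02 m/s and horizontal distance between pick and stand below 0.03 m and angle between pick's own z axis and vertical below 0.08 rad and z of pick in the frame of stand between 0.015 and 0.022 m); the robot touches nothing.
It fails at once if the pick presses on the pulley or spindle with more than 22 N (contact force between pick and pulley above 22 N).
It fails at once if the pick pulls or presses on the ring with more than 25 N (contact force between pick and ring above 25 N).
It fails at once if the fingers touch the ring while it is still in its groove (contact force between the fingers and ring above 0.5 N and z of ring in the frame of pulley below 0.059 m and horizontal distance between ring and pulley below 0.012 m).
It fails at once if the robot pushes against the pulley or its spindle with more than 20 N (contact force between any of the fingers, the arm and pulley above 20 N).
It fails at once if another thing on the bench is moved by more than 25 mm (distance of any of screwdriver, hammer, wax_tin, bearing, chair_leg0, seat_block from where it was at the start of the episode above 0.025 m).
It also fails if it takes over 72 s, if anything falls off the work surface, if the arm or the gripper's body presses on something with over 40 N, if the wrist force passes 120 N, or if a joint passes its speed limit or range.

## Robot

A 7-joint arm with a two-finger parallel gripper is mounted at the origin on the work surface. World frame = base frame: x ahead of the robot, y to its left, z up, the work surface at z = 0. Lengths are in m, angles in rad, forces in N, time in s.
With the tool pointing down it reaches from about 0.35 to 0.9 m from the base axis. Payload 8.1 kg.
Tool frame: the origin (TCP) lies midway between the tips of the shut fingers; the grasp point (between the pads) lies arm.tcp_to_grasp behind it (arm.tcp_to_grasp is the distance from the TCP to the grasp point, in m); z points along the fingers, y is the line along which they close (so a half turn about z gives the same grasp; the last joint's range is limited). The gripper opens to 92 mm and grips with 3 to 60 N. Pads are 19 mm wide; open, the fingers measure 130 mm over their backs; the gripper's body (75 mm by 190 mm) begins 47 mm behind the grasp point.
Start: joints at [-1.391, 0.434, 0.025, 1.573, -0.012, 1.134, -0.075], TCP at [0.174, 0.6, 0.19] pointing down, gripper open.
Joint ranges: [-2.62, 2.62], [-0.44, 2.09], [-1.27, 1.32], [0.08, 2.57], [-1.32, 4.46], [0.12, 2], [-2.74, 2.74]. Speed limits (rad/s): [2.22, 2.22, 3.01, 3.01, 3.14, 3.14, 3.14].

## Interface

Orientations are given as a rotation vector (axis times angle).
In Python, from cell import observe, get_image, arm gives the robot as it stands. The module is installed in compiled form; this text tells all that it offers.
- The arm moves only by the tool drive_tool, never from a script. Its argument "steps" is a list of rows, each a list of 5 numbers: the closure, from 0 (fully open) to 1 (shut), then the shift along the world's x, y, z in mm, then the turn about the world's z in rad. In form: [[hand, x, y, z, roll], ...]. A call has 1 to 20 rows; each row shifts and turns the commanded pose from where the row before left it; what a row does not reach is not made up. A row lasts 1/12 s, in which the tool goes at most 41.7 mm and 7.16 degrees, less where a joint would pass 70% of its speed; a pose out of reach is approached as far as the arm can. A call with a gripper value outside its range is refused whole. The fingers move at their own pace and stop on an object; "grip_force" is the grip in N (left out, the last holds). Time passes only in rows, so rows that do not move let the fingers close. It gives the time, the measured TCP pose, the force, the opening and the grip force at its end, in the units of the state.
- observe(): the state, without advancing time (a new reading comes with each control period).
- get_image(name): name is "scene" or "side" or "wrist"; returns a dict with "image" (400x640x3 uint8, red, green, blue), "vfov" (degrees; the focal length in pixels is half the picture's height over the tangent of half this angle, whatever the lens; pixels are square), "cx", "cy" (the principal point, pixels), "xyz" and "attitude" of the camera in the world. Camera axes: x right, y down, z forward; pixel columns grow to the right and rows downward; lengths in m; the calibration is good to about 2 mm. A picture is of the moment at which its call begins. There is no depth.
- arm.sign_off(): hands the job in; it is judged then, once.
The state is a dict: "clock": time; "joints": joint angles; "dq": joint speeds; "joint_efforts": joint torques, N m; "position": TCP position; "ee_rot": TCP orientation; "force": force on the tool from outside, world axes, zero at the start; "ft_torque": the same for the moment, N m; "width": opening from 0.0 (shut) to 1.0 (fully open); "gripper_force": force on a finger pad.
Only numpy, scipy, OpenCV 4.12 (cv2) and the standard library are available. Lean on these libraries where they do the work, as an engineer would, in place of code of your own. Each camera call takes 0.05 s, during which the arm holds its last target. There are 200 camera calls.

## Working session

There is one attempt and no reset: what is moved stays moved. The work goes in short steps, Python scripts to look and compute and a tool call to move; the robot and the scene stay as the last step left them, time stands still between calls to the robot, and variables do not carry over. Pictures are saved under pics/ and viewed, at most 10 in all, crops included, and the job is handed in when it is done.

Besides the shell and the picture viewer there is one more tool, called after ">>>" as name(argument=value, ...) on one line, values as JSON. drive_tool: Moves the arm, as the interface text tells. Its arguments: {"type":"object","properties":{"steps":{"type":"array"},"grip_force":{"type":"number"}},"required":["steps"]}

```bash
mkdir -p pics; cat > h.py <<'E'
import numpy as np, cv2
from scipy.spatial.transform import Rotation as R
from cell import observe, get_image, arm
def cam(n):
    d=get_image(n); a=np.array(d['attitude'],float)
    d['R']=a if a.shape==(3,3) else (R.from_rotvec(a).as_matrix() if a.size==3 else R.from_quat(a).as_matrix())
    d['f']=200/np.tan(np.radians(d['vfov'])/2); return d
def ray(d,u,v):
    return np.array(d['xyz']),d['R']@np.array([(u-d['cx'])/d['f'],(v-d['cy'])/d['f'],1.])
def atz(d,u,v,z):
    o,r=ray(d,u,v); return o+r*(z-o[2])/r[2]
def proj(d,p):
    q=d['R'].T@(np.array(p)-d['xyz']); return q[:2]/q[2]*d['f']+[d['cx'],d['cy']]
def tri(d1,p1,d2,p2):
    o1,r1=ray(d1,*p1);o2,r2=ray(d2,*p2)
    s=np.linalg.lstsq(np.c_[r1,-r2],o2-o1,rcond=None)[0]
    a,b=o1+s[0]*r1,o2+s[1]*r2; return (a+b)/2,np.linalg.norm(a-b)
def save(d,n,c=None,k=1):
    im=d['image'][:,:,::-1]
    if c: im=im[c[1]:c[3],c[0]:c[2]]
    cv2.imwrite('pics/'+n,cv2.resize(im,None,fx=k,fy=k,interpolation=cv2.INTER_CUBIC))
E
python3 - <<'E'
from h import *
for n in('scene','side'):
    d=cam(n);save(d,n+'.png',k=1.25);print(n,d['xyz'],d['attitude'],d['vfov'],d['cx'],d['cy'])
print(observe(),arm.tcp_to_grasp)
E
```

```text
scene [ 1.06379277 -0.5435602   1.30848104] [-2.42376497 -0.94248875  0.29092959] 42.065044124751324 318.26942639295953 204.82886995304375
side [0.48626252 1.09706681 0.70072753] [ 0.08045439 -2.71598569  1.57462832] 44.55422975580663 311.4498190731847 193.39326137192478
{'clock': 0.1, 'joints': array([-1.39059883,  0.43516234,  0.02495494,  1.57400271, -0.01161318,
        1.13400148, -0.07509271]), 'dq': array([ 1.00357564e-04, -1.99837974e-03, -4.56749714e-05, -3.55959388e-03,
       -1.32046630e-03, -1.52190615e-03, -2.01253023e-04]), 'joint_efforts': array([ 2.67404561e-03, -6.69121885e+01,  9.87862945e-01, -3.15146971e+01,
       -6.05092524e-02,  3.74873355e-02,  4.48043318e-05]), 'position': array([0.17429902, 0.59966951, 0.18891897]), 'ee_rot': array([-4.42804412e-01, -3.11013651e+00,  2.23987715e-03]), 'force': array([ 1.07238124, -0.21234299, -0.76289012]), 'ft_torque': array([ 0.02936391, -0.06056155,  0.05136529]), 'gripper_force': 0.0, 'width': 1.0033008536203025} 0.0188
```

View pics/scene.png

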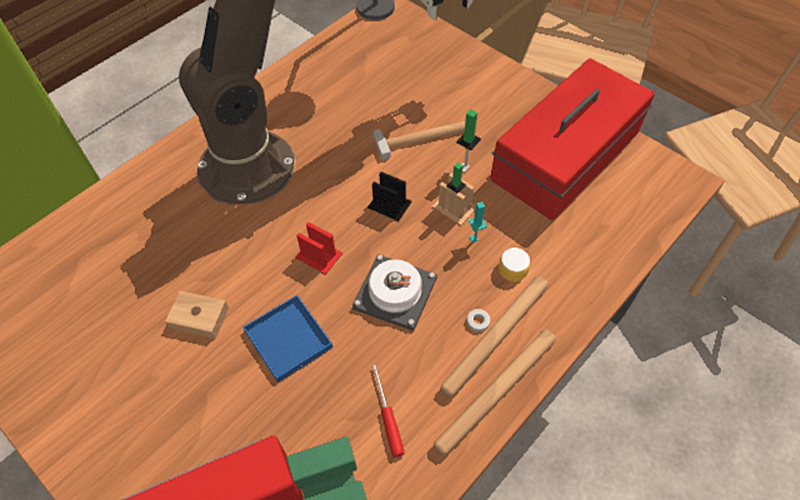

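View pics/side.png

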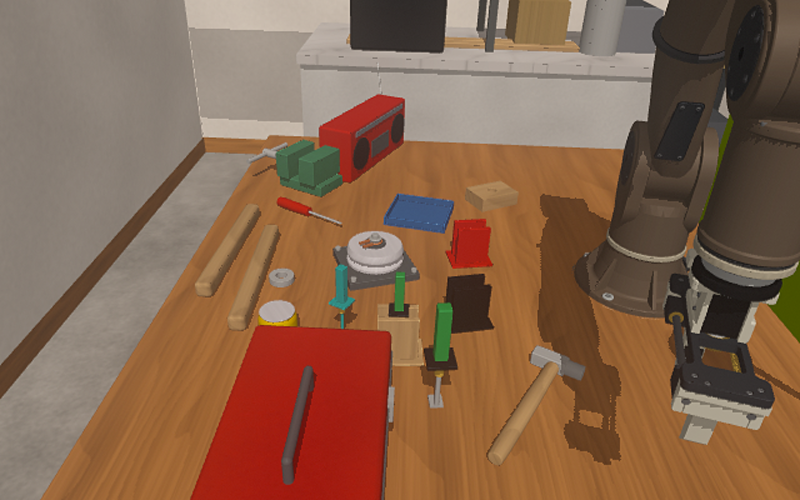

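In the scene view, the candidates are a green pick in the wooden stand (457,178), a larger green one standing clear (470,130) and a turquoise one (480,218). The smaller green one in the wooden stand fits. The stands at (390,195, black) and (318,248, red) are decoys. The pulley is at (396,283) and the tray at (288,337). I'll confirm with enlarged crops.

```bash
python3 - <<'E'
from h import *
a=cam('scene');b=cam('side')
def crop(d,c,w=400,h=300):
    return cv2.resize(d['image'][c[1]:c[3],c[0]:c[2],::-1],(w,h),interpolation=cv2.INTER_CUBIC)
# each crop 80x60 -> x5
A=crop(a,(335,115,415,175));B=crop(b,(280,205,360,265));C=crop(a,(276,200,356,260));D=crop(b,(260,175,340,235))
cv2.imwrite('pics/m1.png',np.vstack([np.hstack([A,B]),np.hstack([C,D])]))
E
```

```text
(no output)
```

View pics/m1.png

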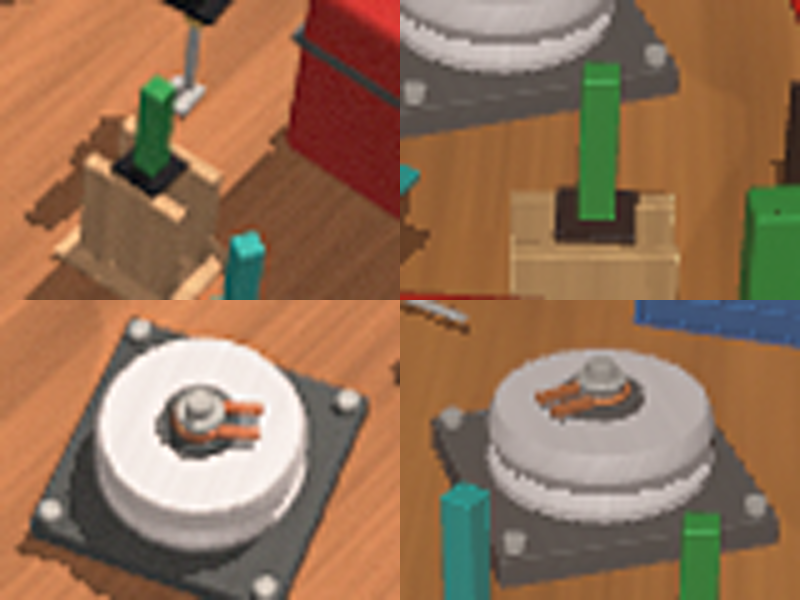

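Top row: the small green pick with its black collar sits in the wooden stand (handle top at scene (366.6,132), side (320.2,219)). Bottom row: the spindle top is at scene (316.4,220.6), side (300.4,188). The ears point right in the scene view and left in the side view.

```bash
python3 - <<'E'
from h import *
a=cam('scene');b=cam('side')
p,e=tri(a,(366.6,132),b,(320.2,219));print('handle top (z .163)',p,e)
s,e=tri(a,(316.4,220.6),b,(300.4,188));print('spindle top',s,e)
z=s[2]-.017+.002
E1=[atz(a,328.4,221.6,z),atz(a,328,226.8,z)];E2=[atz(b,287.6,194.6,z),atz(b,291,197.4,z)]
for q in E1+E2: print('ear end',q,q[:2]-s[:2],np.linalg.norm(q[:2]-s[:2]))
f=lambda x,y:(335+x/5,115+y/5)
W=[atz(a,*f(*q),.088) for q in((92,158),(180,213),(130,125),(218,180))]
for w in W: print('wall',w)
for u,v in((243,328),(295,297),(332,344),(280,379)): print('tray',atz(a,u/1.25,v/1.25,.022))
C=[f(113,173),f(150,197),f(187,168),f(150,143)]
for c in C:print('collar',atz(a,*c,.093))
h=[atz(a,276+x/5,200+y/5,.01) for x,y in((140,30),(345,102),(265,286),(50,210))];print('bolts',h, np.mean(h,0))
E
```

```text
handle top (z .163) [0.49104383 0.26164922 0.16262786] 0.0007702684323689665
spindle top [ 0.54870159 -0.01578503  0.07687821] 0.0029804202259375505
ear end [0.57096455 0.01090584 0.06187821] [0.02226296 0.02669088] 0.03475690199861857
ear end [ 0.58137329 -0.00226975  0.06187821] [0.0326717  0.01351528] 0.035356793199553885
ear end [ 0.57991261 -0.00535256  0.06187821] [0.03121102 0.01043247] 0.03290842162765428
ear end [0.569909   0.00830068 0.06187821] [0.02120742 0.02408571] 0.0320916844165829
wall [0.46144979 0.24373131 0.088     ]
wall [0.52698716 0.2470391  0.088     ]
wall [0.46185705 0.27851091 0.088     ]
wall [0.52794282 0.28132637 0.088     ]
tray [ 0.37010926 -0.31620373  0.022     ]
tray [ 0.39720095 -0.18625933  0.022     ]
tray [ 0.54259796 -0.21086599  0.022     ]
tray [ 0.51951329 -0.34065118  0.022     ]
collar [0.48059125 0.24021817 0.093     ]
collar [0.50847552 0.24110926 0.093     ]
collar [0.51074887 0.27263623 0.093     ]
collar [0.48217689 0.27253625 0.093     ]
bolts [array([0.46102845, 0.02523696, 0.01      ]), array([0.58341119, 0.06944645, 0.01      ]), array([ 0.628945  , -0.05042176,  0.01      ]), array([ 0.5066242 , -0.09687696,  0.01      ])] [ 0.54500221 -0.01315383  0.01      ]
```

```bash
python3 - <<'E'
from h import *
a=cam('scene');b=cam('side')
k=1.25
print('big green top',tri(a,(470/k,113/k),b,(443/k,305/k)))
print('turq top',tri(a,(481/k,204/k),b,(341/k,267/k)))
print('toolbox corner top near', tri(a,(498/k,140/k),b,(391/k,330/k)))
o=observe();M=R.from_rotvec(o['ee_rot']).as_matrix();print(M)
w=cam('wrist');print(w['xyz'],w['attitude'],w['vfov'],M.T@(w['xyz']-o['position']))
E
```

```text
big green top (array([0.42570813, 0.38280644, 0.19204599]), np.float64(0.0033020629094955107))
turq top (array([0.59255121, 0.22098989, 0.14456616]), np.float64(0.0008391314221712817))
toolbox corner top near (array([0.50243247, 0.39401411, 0.14947489]), np.float64(0.005334409497963881))
[[-9.60255043e-01  2.79124079e-01 -2.01799138e-05]
 [ 2.79124077e-01  9.60255024e-01 -1.93822274e-04]
 [-3.47226000e-05 -1.91751515e-04 -9.99999981e-01]]
[0.10012567 0.62186049 0.38455864] [2.31807615 1.74045056 0.25374622] 59.99351723140321 [ 7.74212457e-02  1.15146414e-04 -1.95035742e-01]
```

>>> drive_tool(steps=[[0,0,0,36,0],[0,0,0,36,0],[0,0,0,36,0],[0,20,-21,0,-0.1],[0,23,-24,0,-0.1],[0,23,-24,0,-0.1],[0,23,-24,0,-0.1],[0,23,-24,0,-0.1],[0,23,-24,0,-0.1],[0,23,-24,0,-0.1],[0,23,-24,0,-0.1],[0,23,-24,0,-0.1],[0,23,-24,0,-0.1],[0,23,-24,0,-0.1],[0,23,-24,0,-0.1],[0,23,-24,0,-0.036],[0,20,-29,0,0],[0,0,0,0,0],[0,0,0,0,0]], grip_force=40)

```text
clock: 2.03
position: [0.4917, 0.2598, 0.2978]
ee_rot: [2.168, 2.273, 0.0]
force: [-0.6, -0.1, 0.2]
width: 1.002
gripper_force: 0.0
```

```bash
python3 - <<'E'
from h import *
w=cam('wrist');save(w,'w1.png')
o=observe();M=R.from_rotvec(o['ee_rot']).as_matrix();print(o['position'],M[:,1],o['joints'],o['force'])
for p in((.491,.2617,.163),(.4946,.2627,.088)):print(proj(w,p))
E
```

```text
[0.49058195 0.26181808 0.29768624] [ 9.98726121e-01  5.04592147e-02 -5.64746552e-05] [-0.92783215  0.25407434  0.44504312  1.59835664 -0.11240582  1.31447667
 -0.41625531] [-0.19410055  0.73616248 -1.14682558]
[321.11284795 168.1274854 ]
[324.31687879 153.19545083]
```

View pics/w1.png

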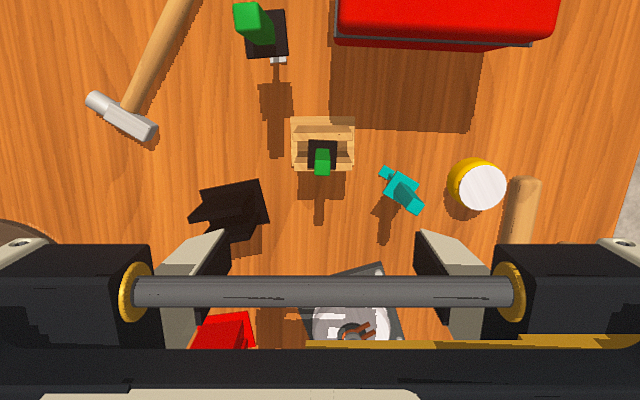

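The wrist view shows the small green handle at (322,166), as predicted, in the wooden stand and clear of its neighbours. Going down to grasp it.

>>> drive_tool(steps=[[0,0,0,-36,0],[0,0,0,-36,0],[0,0,0,-36,0],[0,0,0,-36,0],[0,0,0,-30,0],[0,0,0,-12,0],[0,0,0,0,0],[0,0,0,0,0],[1,0,0,0,0],[1,0,0,0,0],[1,0,0,0,0],[1,0,0,0,0],[1,0,0,0,0],[1,0,0,0,0],[1,0,0,0,0],[1,0,0,0,0],[1,0,0,0,0],[1,0,0,0,0]], grip_force=50)

```text
clock: 3.58
position: [0.4904, 0.2622, 0.1116]
ee_rot: [2.163, 2.278, -0.0]
force: [-0.4, 0.5, 0.4]
width: 0.321
gripper_force: 0.0
```

>>> drive_tool(steps=[[1,0,0,0,0],[1,0,0,0,0],[1,0,0,0,0],[1,0,0,0,0],[1,0,0,0,0],[1,0,0,0,0],[1,0,0,0,0],[1,0,0,0,0]])

```text
clock: 4.25
position: [0.4904, 0.2621, 0.1116]
ee_rot: [2.163, 2.278, -0.0]
force: [1.3, -1.0, -0.6]
width: 0.167
gripper_force: 49.9
```

>>> drive_tool(steps=[[1,0,0,15,0],[1,0,0,30,0],[1,0,0,35,0],[1,0,0,35,0],[1,0,0,25,0],[1,12.2,-29.8,0,0.06],[1,12.2,-29.8,0,0.07],[1,12.2,-29.8,0,0.07],[1,12.2,-29.8,0,0.07],[1,12.2,-29.8,0,0.07],[1,12.2,-29.8,0,0.07],[1,12.2,-29.8,0,0.07],[1,12.2,-29.8,0,0.06],[1,0,0,0,0],[1,0,0,0,0],[1,0,0,0,0],[1,0,0,0,0]])

```text
clock: 5.67
position: [0.5876, 0.0254, 0.2514]
ee_rot: [-1.475, -2.773, -0.001]
force: [0.7, 0.0, -1.9]
width: 0.162
gripper_force: 49.9
```

```bash
python3 - <<'E'
from h import *
a=cam('scene');b=cam('side');w=cam('wrist')
o=observe();M=R.from_rotvec(o['ee_rot']).as_matrix();p=o['position'];print(p,M[:,1],o['joints'],o['force'],o['width'])
h=p-[0,0,.0936];ua=proj(a,h);ub=proj(b,h);print(ua,ub)
def crop(d,cx,cy,w,h,k):
    x,y=int(round(cx-w/2)),int(round(cy-h/2));print('off',x,y,k)
    return cv2.resize(d['image'][y:y+h,x:x+w,::-1],(w*k,h*k),interpolation=cv2.INTER_CUBIC)
c=(.56,-.005,.06)
A=crop(a,*ua,80,60,5);B=crop(b,*ub,80,60,5);C=crop(a,*proj(a,c),80,60,5);D=crop(b,*proj(b,c),80,60,5)
cv2.imwrite('pics/m2.png',np.vstack([np.hstack([A,B]),np.hstack([C,D])]))
E
```

```text
[0.58778375 0.02518069 0.25161612] [8.28853190e-01 5.59466150e-01 1.27838726e-04] [-0.4530233   0.34090754  0.44258143  1.59982855 -0.15268083  1.23530847
  0.61142897] [-0.77210215  0.09788093 -0.92695213] 0.16775044269592432
[336.9601704  203.14570059] [283.43596307 166.81688652]
off 297 173 5
off 243 137 5
off 282 193 5
off 255 166 5
```

View pics/m2.png

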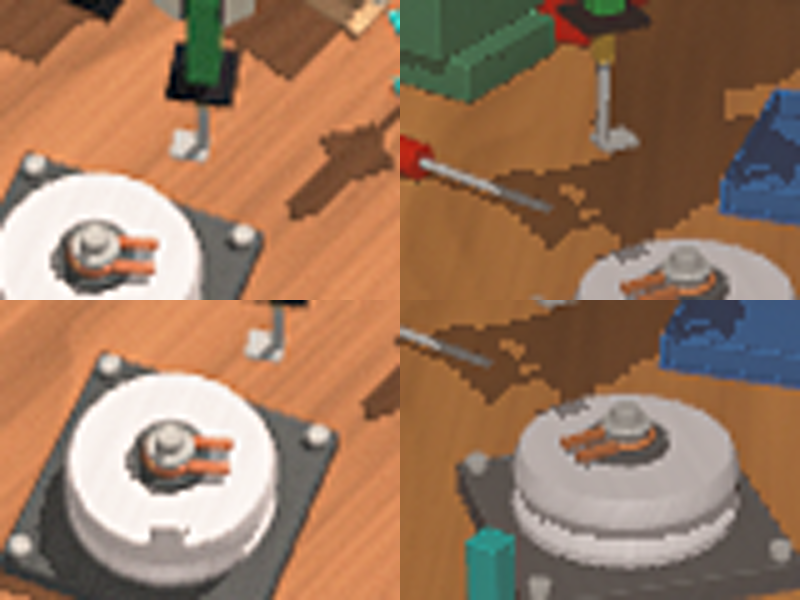

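The hook hangs just off the nominal position (scene (337.6,203.8), side (283.4,166)) and points at the spindle; the ring is unchanged. Going down beside the ears.

>>> drive_tool(steps=[[1,0,0,-30,0.02],[1,0,0,-30,0],[1,0,0,-20,0],[1,0,0,-8,0],[1,0,0,0,0],[1,0,0,0,0],[1,0,0,0,0]])

```text
clock: 6.4
position: [0.5892, 0.024, 0.1652]
ee_rot: [1.448, 2.786, 0.002]
force: [0.5, 0.0, -1.8]
width: 0.167
gripper_force: 49.9
```

```bash
python3 - <<'E'
from h import *
a=cam('scene');b=cam('side')
o=observe();M=R.from_rotvec(o['ee_rot']).as_matrix();p=o['position'];print(p,np.arctan2(M[1,1],M[0,1]),o['force'])
def crop(d,cx,cy,w,h,k):
    x,y=int(round(cx-w/2)),int(round(cy-h/2));print('off',x,y,k)
    return cv2.resize(d['image'][y:y+h,x:x+w,::-1],(w*k,h*k),interpolation=cv2.INTER_CUBIC)
c=(.57,.005,.06)
A=crop(a,*proj(a,c),50,60,8);B=crop(b,*proj(b,c),50,60,8)
cv2.imwrite('pics/m3.png',np.hstack([A,B]))
for q in((.5478,-.0162,.077),(.5878,.0244,.053)):print(proj(a,q),proj(b,q))
E
```

```text
[0.58906853 0.02387881 0.16517272] 0.6119859314249422 [ 0.98981243 -1.16949064 -0.83371099]
off 302 193 8
off 266 167 8
[315.60688227 220.18593002] [300.21524533 188.08068997]
[336.08023134 223.63668716] [283.53413828 203.21810547]
```

View pics/m3.png

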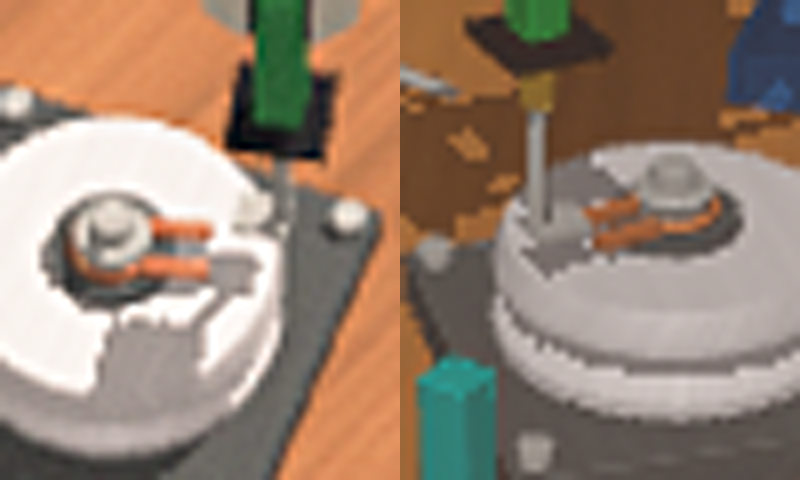

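The blade hovers over the face. The rod foot is at scene (337.9,221.1), side (283.9,195.5); the spindle top is at (315.8,219.9) / (300.4,188.2).

```bash
python3 - <<'E'
from h import *
a=cam('scene');b=cam('side')
f=lambda A,B:tri(a,(302+A[0]/8,193+A[1]/8),b,(266+(B[0]-400)/8,167+B[1]/8))
s=f((110,215),(675,170));h=f((287,225),(543,228));l=f((211,230),(587,213));r=f((211,267),(597,240));t=f((240,210),(588,218))
for n,q in zip('spindle rod left right tip'.split(),(s,h,l,r,t)):
    d=q[0]-s[0];c,S=np.cos(.62),np.sin(.62);print(n,q,(c*d[0]+S*d[1],-S*d[0]+c*d[1],d[2]))
E
```

```text
spindle (array([ 0.54737139, -0.01522293,  0.07703922]), np.float64(0.00010877313225155964)) (np.float64(0.0), np.float64(0.0), np.float64(0.0))
rod (array([0.59042099, 0.02372823, 0.07419526]), np.float64(0.007215750087373825)) (np.float64(0.05766914056507816), np.float64(0.0066881812502318505), np.float64(-0.00284395867949383))
left (array([0.57468781, 0.00615893, 0.07155197]), np.float64(0.0007169572866178493)) (np.float64(0.03465585533904006), np.float64(0.0015304352445613678), np.float64(-0.005487242673550552))
right (array([0.57526439, 0.00103429, 0.05718612]), np.float64(0.007980908072353183)) (np.float64(0.032147528753427135), np.float64(-0.0029754099361588), np.float64(-0.019853091291596014))
tip (array([0.57569489, 0.01704834, 0.07508435]), np.float64(0.005353085515779294)) (np.float64(0.04180262434455205), np.float64(0.009807943928626543), np.float64(-0.001954865273023132))
```

```bash
python3 - <<'E'
from h import *
a=cam('scene');b=cam('side')
f=lambda A,B:tri(a,(302+A[0]/8,193+A[1]/8),b,(266+(B[0]-400)/8,167+B[1]/8))
l=f((211,230),(597,240))[0];r=f((211,267),(587,213))[0];s=np.array([.5474,-.0152]);m=(l+r)/2
print(l,r,np.linalg.norm(l-r),m,np.hypot(*(m[:2]-s)),np.arctan2(*(m[:2]-s)[::-1]),np.arctan2(*(-(l-r)[:2]*[1,-1])))
E
```

```text
[0.57132542 0.00967027 0.06359936] [ 0.57862986 -0.00245198  0.0652471 ] 0.014248468300161273 [0.57497764 0.00360915 0.06442323] 0.03338128550535308 0.5985725501452841 0.5423034045849789
```

>>> drive_tool(steps=[[1,0,0,-5,0],[1,0,0,-3,0],[1,0,0,0,0],[1,0,0,0,0]])

```text
clock: 7.03
position: [0.5877, 0.0237, 0.1552]
ee_rot: [-1.449, -2.787, 0.001]
force: [0.6, 0.3, -1.3]
width: 0.171
gripper_force: 49.9
```

>>> drive_tool(steps=[[1,0,0,-1.5,0],[1,0,0,-1,0],[1,0,0,0,0]])

```text
clock: 7.28
position: [0.5879, 0.0238, 0.1529]
ee_rot: [-1.449, -2.787, 0.0]
force: [0.4, -0.2, -1.0]
width: 0.169
gripper_force: 49.9
```

>>> drive_tool(steps=[[1,0,0,-1,0],[1,0,0,-0.5,0],[1,0,0,0,0]])

```text
clock: 7.53
position: [0.588, 0.0238, 0.1515]
ee_rot: [-1.449, -2.787, 0.0]
force: [0.1, 0.5, -1.2]
width: 0.171
gripper_force: 49.9
```

>>> drive_tool(steps=[[1,0,0,-1,0],[1,0,0,0,0]])

```text
clock: 7.7
position: [0.588, 0.0238, 0.1505]
ee_rot: [-1.449, -2.787, 0.0]
force: [-0.1, 0.5, -1.3]
width: 0.17
gripper_force: 49.9
```

>>> drive_tool(steps=[[1,0,0,-1,0],[1,0,0,0,0]])

```text
clock: 7.87
position: [0.5879, 0.0238, 0.1495]
ee_rot: [-1.449, -2.787, 0.0]
force: [-0.4, 0.8, -1.4]
width: 0.169
gripper_force: 49.9
```

>>> drive_tool(steps=[[1,0,0,-1,0],[1,0,0,0,0]])

```text
clock: 8.03
position: [0.5879, 0.0238, 0.1485]
ee_rot: [-1.449, -2.787, 0.0]
force: [-0.3, -0.7, -1.7]
width: 0.167
gripper_force: 49.9
```

>>> drive_tool(steps=[[1,0,0,-1,0],[1,0,0,0,0]])

```text
clock: 8.2
position: [0.5879, 0.0238, 0.1475]
ee_rot: [-1.449, -2.787, 0.0]
force: [0.0, 0.8, -2.1]
width: 0.168
gripper_force: 49.9
```

>>> drive_tool(steps=[[1,0,0,-0.7,0],[1,0,0,0,0]])

```text
clock: 8.37
position: [0.588, 0.0238, 0.1468]
ee_rot: [-1.449, -2.787, 0.0]
force: [-0.9, -0.1, -1.1]
width: 0.166
gripper_force: 49.9
```

>>> drive_tool(steps=[[1,0,0,-0.7,0],[1,0,0,0,0]])

```text
clock: 8.53
position: [0.5885, 0.0238, 0.1467]
ee_rot: [1.449, 2.787, 0.001]
force: [-0.4, -0.2, 2.7]
width: 0.164
gripper_force: 50.0
```

>>> drive_tool(steps=[[1,0,0,-0.7,0],[1,0,0,0,0]])

```text
clock: 8.7
position: [0.589, 0.0238, 0.1466]
ee_rot: [1.448, 2.786, 0.002]
force: [-0.0, 0.2, 8.5]
width: 0.174
gripper_force: 50.0
```

>>> drive_tool(steps=[[1,0,0,-0.7,0],[1,0,0,0,0]])

```text
clock: 8.87
position: [0.5894, 0.0237, 0.1465]
ee_rot: [1.448, 2.785, 0.003]
force: [-1.1, -0.0, 12.0]
width: 0.169
gripper_force: 50.0
```

Contact with the face is at TCP z 0.1467. Backing off to 1 mm clear, then sliding in under the left ear.

>>> drive_tool(steps=[[1,0,0,2,0],[1,-0.6,0.8,1,0],[1,-2,-1.4,0,0],[1,-2,-1.4,0,0],[1,0,0,0,0],[1,0,0,0,0]])

```text
clock: 9.37
position: [0.5831, 0.0216, 0.1476]
ee_rot: [-1.449, -2.787, 0.0]
force: [-0.8, -0.8, -0.1]
width: 0.169
gripper_force: 49.9
```

>>> drive_tool(steps=[[1,-1.5,-1.1,0,0],[1,-1.5,-1.1,0,0],[1,0,0,0,0],[1,0,0,0,0]])

```text
clock: 9.7
position: [0.5804, 0.0195, 0.1479]
ee_rot: [1.449, 2.787, 0.0]
force: [0.2, 0.3, -1.7]
width: 0.166
gripper_force: 49.9
```

>>> drive_tool(steps=[[1,-1.5,-1.1,0,0],[1,-1.2,-0.8,0,0],[1,0,0,0,0],[1,0,0,0,0]])

```text
clock: 10.03
position: [0.5777, 0.0176, 0.1479]
ee_rot: [1.449, 2.787, 0.0]
force: [0.3, -0.1, -2.1]
width: 0.169
gripper_force: 49.9
```

>>> drive_tool(steps=[[1,-1,-0.7,0,0],[1,-1.2,-0.8,0,0],[1,0,0,0,0],[1,0,0,0,0]])

```text
clock: 10.37
position: [0.5755, 0.0161, 0.1479]
ee_rot: [-1.449, -2.787, -0.0]
force: [-0.0, 0.1, -0.8]
width: 0.167
gripper_force: 49.9
```

>>> drive_tool(steps=[[1,0,0,1,0],[1,0,0,1,0],[1,0,0,1,0],[1,0,0,0,0],[1,0,0,0,0]])

```text
clock: 10.78
position: [0.5756, 0.0162, 0.1509]
ee_rot: [1.449, 2.787, 0.0]
force: [-0.5, -0.5, -1.3]
width: 0.166
gripper_force: 49.9
```

```bash
cat > look.py <<'E'
import sys
from h import *
a=cam('scene');b=cam('side');o=observe();print(o['position'],o['force'])
def crop(d,cx,cy,w,h,k):
    x,y=int(round(cx-w/2)),int(round(cy-h/2));print('off',x,y,k)
    return cv2.resize(d['image'][y:y+h,x:x+w,::-1],(w*k,h*k),interpolation=cv2.INTER_CUBIC)
c=(.565,.0,.065)
cv2.imwrite('pics/'+sys.argv[1],np.hstack([crop(a,*proj(a,c),50,50,8),crop(b,*proj(b,c),50,50,8)]))
E
python3 look.py m4.png
```

```text
[0.57551373 0.01619831 0.15082639] [-0.448981   -0.86187571 -1.35152065]
off 299 197 8
off 268 170 8
```

View pics/m4.png

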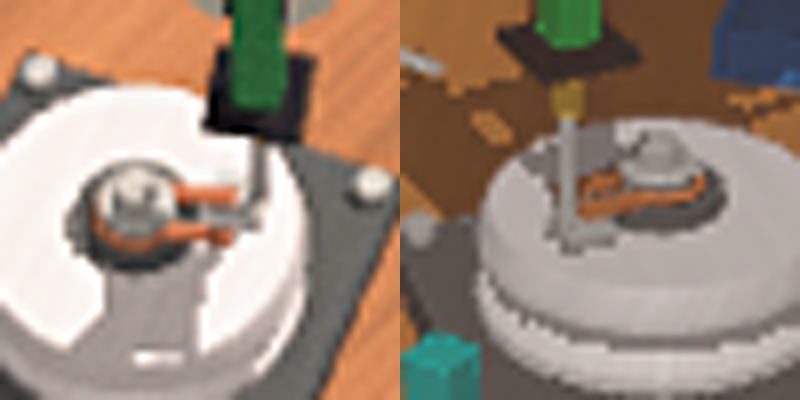

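```bash
python3 - <<'E'
from h import *
a=cam('scene');b=cam('side');o=observe();p=o['position'];y=.605
P=lambda x,yy,z,c:np.array([c[0]+np.cos(y)*x-np.sin(y)*yy,c[1]+np.sin(y)*x+np.cos(y)*yy,z])
def sh(n,q):
    u=(proj(a,q)-[299,197])*8;v=(proj(b,q)-[268,170])*8+[400,0];print(n,u.round(),v.round())
for x,yy in((0,8),(0,-8),(-16,8),(-16,-8)): sh(('blade top',x,yy),P(x,yy,.0605,p))
c=(.5474,-.0155)
for x,yy in((34.5,5),(34.5,11),(34.5,-5),(34.5,-11)):
  sh(('ear top',x,yy),P(x/1e3,yy/1e3,.0625,c))
for x,yy in((0,8),(0,-8),(-16,8),(-16,-8)): sh(('blade top',x,yy),P(x/1e3,yy/1e3,.0605,p))
sh('spindle',P(0,0,.0775,c))
E
```

```text
('blade top', 0, 8) [  994. -4773.] [-2846. -2795.]
('blade top', 0, -8) [ 1759. -9912.] [-1634. -1718.]
('blade top', -16, 8) [-8494. -4893.] [23795.  -384.]
('blade top', -16, -8) [ 48826. -14155.] [ 3208. -1779.]
('ear top', 34.5, 5) [234. 204.] [575. 217.]
('ear top', 34.5, 11) [236. 189.] [584. 225.]
('ear top', 34.5, -5) [231. 229.] [559. 204.]
('ear top', 34.5, -11) [228. 244.] [550. 196.]
('blade top', 0, 8) [258. 177.] [577. 245.]
('blade top', 0, -8) [252. 216.] [552. 224.]
('blade top', -16, 8) [213. 172.] [620. 233.]
('blade top', -16, -8) [206. 211.] [595. 211.]
spindle [133. 183.] [659. 144.]
```

>>> drive_tool(steps=[[1,0,0,1,0],[1,0,0,1,0],[1,0,0,0,0],[1,0,0,0,0]])

```text
clock: 11.32
position: [0.5756, 0.0162, 0.1529]
ee_rot: [1.449, 2.787, 0.0]
force: [-0.6, -0.2, -1.5]
width: 0.172
gripper_force: 49.9
```

```bash
python3 - <<'E'
from h import *
a=cam('scene');b=cam('side')
def mask(im): 
    h=cv2.cvtColor(im,cv2.COLOR_RGB2HSV).astype(int);return (h[...,0]<14)&(h[...,1]>110)
import itertools
for n,d,(x0,y0,x1,y1) in(('scene',a,(308,212,334,234)),('side',b,(284,186,314,206))):
    im=d['image'][y0:y1,x0:x1];m=mask(im);g=im.mean(2)
    print(n,x0,y0)
    for r in range(m.shape[0]): print(y0+r,''.join('O' if m[r,c] else str(min(9,int(g[r,c]/25.6))) for c in range(m.shape[1])))
old=cv2.imread('pics/scene.png')
E
python3 - <<'E'
import cv2,numpy as np
im=cv2.imread('pics/m3.png')[:,:,::-1]
for n,x,(ox,oy),(x0,y0,x1,y1) in(('scene',0,(302,193),(308,212,334,234)),('side',400,(266,167),(284,186,314,206))):
    s=cv2.resize(im[:,x:x+400],(50,60),interpolation=cv2.INTER_AREA)[y0-oy:y1-oy,x0-ox:x1-ox]
    h=cv2.cvtColor(s,cv2.COLOR_RGB2HSV).astype(int);m=(h[...,0]<14)&(h[...,1]>110);g=s.mean(2);print('before',n)
    for r in range(m.shape[0]): print(y0+r,''.join('O' if m[r,c] else str(min(9,int(g[r,c]/25.6))) for c in range(m.shape[1])))
E
```

```text
scene 308 212
212 99999999999999993000000111
213 99999999999999999677410000
214 99999999999999999999996332
215 99999999999999999999996456
216 99999999999999999999996479
217 99998766666899999999996479
218 99974568865469999988985369
219 99546788887756889877785469
220 9535868888787OOOOOOO685469
221 9346856875687OOOOOOO564479
222 5336834554687O235444445789
223 33257444467661136555445799
224 43OO544445645OOO6555555699
225 432OO455554OOOOOOOOO655799
226 3322OO444OOOOOOOOOOO556999
227 53122OOOOOO222489556999999
228 54122222222222478579999999
229 99322222222113565579999999
230 99944211112455655699999999
231 99995554455566656999999999
232 99995665666666557999999999
233 99995666666666569999999998
side 284 186
186 OOO3554444476655556666766664OO
187 O55655444446655555566666666665
188 544455444444535665556666666666
189 444455444443355555455666666666
190 444455444434555555455456666666
191 44445533OOO4655555565325666666
192 664O55OOOOOO456676653O23566666
193 666355OOOOO2OO33444OOO33566666
194 66635544OOOOOOOOOOOOO233366666
195 666455OOOOOOOO2322223332366666
196 6665554OO542233333333322666666
197 66
[... 1015 characters left out ...]

186 OOOO346666666665566666666665OO
187 333444666666655555566666666665
188 344444446666645565556666666666
189 444444444665545555455666666666
190 444444444445555555555556666666
191 4444444443O5555555665334666666
192 45554455OOOO456666653O23566666
193 35555OOOOOOO44444444OO33566666
194 455554OOO333OO4444OOO333366666
195 55555544OOOOOOOOOOOO3332366666
196 5554454OOOOOOO3333333323566666
197 444446OOOOOO333333322335666666
198 444444444443333333333566666666
199 444444665666666655666676666666
200 445666666666666666666666666666
201 566666666666666666666666666666
202 666666666666666666666666666666
203 666666666666666666666666666666
204 666666666666666666666666666666
205 666666667666666666666666777666
```

The copper pixels show both ears up by about 1 px, the left one most, so the hook has caught. Continuing the lift gently.

>>> drive_tool(steps=[[1,0,0,1,0],[1,0,0,1,0],[1,0,0,0,0],[1,0,0,0,0]])

```text
clock: 11.75
position: [0.5754, 0.0162, 0.1548]
ee_rot: [-1.449, -2.787, 0.0]
force: [0.1, -0.7, -2.2]
width: 0.165
gripper_force: 49.9
```

>>> drive_tool(steps=[[1,0,0,1,0],[1,0,0,1,0],[1,0,0,0,0],[1,0,0,0,0]])

```text
clock: 12.08
position: [0.5753, 0.0162, 0.1566]
ee_rot: [-1.449, -2.787, 0.0]
force: [0.2, -0.4, -6.6]
width: 0.168
gripper_force: 49.9
```

```bash
cat > asc.py <<'E'
from h import *
a=cam('scene');b=cam('side');o=observe();print(o['position'],o['force'],o['clock'])
def mask(im): 
    h=cv2.cvtColor(im,cv2.COLOR_RGB2HSV).astype(int);return (h[...,0]<14)&(h[...,1]>110)
for n,d,(x0,y0,x1,y1) in(('scene',a,(308,204,340,230)),('side',b,(278,178,314,202))):
    im=d['image'][y0:y1,x0:x1];m=mask(im);g=im.mean(2);print(n,x0)
    for r in range(m.shape[0]): print(y0+r,''.join('O' if m[r,c] else str(min(9,int(g[r,c]/25.6))) for c in range(m.shape[1])))
E
python3 asc.py
```

```text
[0.57540982 0.0162283  0.1567029 ] [ 0.2795218   0.10575324 -6.32722335] 12.1833
scene 308
204 OOOOOOOOOOOOOOOOOO112222222111OO
205 OOOOOOOOOOOOOOOOOO112222222112OO
206 344OOOOOOOOOOOOOO1112222222112OO
207 33334577777OOOOOO101222222211OOO
208 368999999999997OO001222222211OOO
209 99999999999999997000111112111OOO
210 99999999999999996000000011111OOO
211 99999999999999992000000111112OOO
212 99999999999999996641210011112OOO
213 9999999999999999999999622OOOOOOO
214 9999999999999999999999633434OOOO
215 999999999999999999999964563444OO
216 99999999999999999999996479434444
217 99998766666899999998996479833334
218 99974568866569999987885469953444
219 9954678888775O7676OO685369983344
220 9535878888786OOOOOOO683479994344
221 9346856756687OO5OO4O554789997343
222 53368345446872245544546789998334
223 43257444468861136665556899998434
224 432O54444686OOOOO444557999998534
225 432OO455555OOOOOOOOO557999998534
226 3322OO444OOOOOOO334O556999998534
227 54222OOOOO2222489556999999998534
228 54122222222221697569999999997534
229 99321222222123675699999999987533
side 278
178 4OOOO4OO12233OOOOOOOOOOOOOOO222222
[... 245 characters left out ...]
O44
185 3444OOOOOO55O333466777777666543O3O44
186 O444OOOOO3554444466655556666766664OO
187 OOOOOOO53455444444655555566666666665
188 OOOOOO344455444444535665556666666666
189 OOOO54444455444444545555455666666666
190 OOO5764443553334O5555555455456666666
191 OO5766644O55OOOOO4655555565335666666
192 O47666664355OOOOO2456676653O33566666
193 O66666666555OOOOOOOOOOOOOOOO33566666
194 O66666666455OOOOOOOOOOOOOO2233366666
195 466666665454544542223443333332366666
196 566666665455555553333333333322666666
197 566666666555555553233333332235666666
198 556666666445554433333333333576666666
199 556666666444444444766655676666666666
200 556666666664446466666666666666666666
201 556666666666666666666666666666666666
```

>>> drive_tool(steps=[[1,0,0,1,0],[1,0,0,1,0],[1,0,0,0,0]])

```text
clock: 12.43
position: [0.5757, 0.0163, 0.1591]
ee_rot: [1.449, 2.787, 0.001]
force: [0.1, 0.5, -7.3]
width: 0.17
gripper_force: 50.0
```

>>> drive_tool(steps=[[1,0,0,1,0],[1,0,0,0.5,0],[1,0,0,0,0]])

```text
clock: 12.68
position: [0.5758, 0.0164, 0.1606]
ee_rot: [1.449, 2.787, 0.001]
force: [1.5, 0.8, -4.4]
width: 0.168
gripper_force: 50.0
```

>>> drive_tool(steps=[[1,0,0,1,0],[1,0,0,1,0],[1,0,0,1,0],[1,0,0,0,0]])

```text
clock: 13.02
position: [0.5759, 0.0161, 0.1639]
ee_rot: [1.449, 2.787, 0.001]
force: [-0.5, 0.2, -2.5]
width: 0.164
gripper_force: 50.0
```

```bash
python3 asc.py
```

```text
[0.57583255 0.01600912 0.16378896] [ 0.0451148   0.35657265 -1.65038746] 13.1167
scene 308
204 OOOOOOOOOOOOOOOOOO112222222111OO
205 OOOOOOOOOOOOOOOOO2012222222112OO
206 334OOOOOOOOOOOOOO0011222222112OO
207 33334577777OOOOOO000122222211OOO
208 368999999999998OO000011112111OOO
209 99999999999999994000000001111OOO
210 99999999999999994000000111111OOO
211 9999999999999999997641OO00001OOO
212 9999999999999999999999634OOOOOOO
213 9999999999999999999999844OOOOOOO
214 999999999999999999999983444OOOOO
215 999999999999999999999983463444OO
216 99999999999999999998897369433444
217 99998766667899888876886369833443
218 9997466884OO66OOOOOO786359943344
219 99546788876OOOOOOOOO784369983344
220 953587888877O3479747554789994344
221 93368467876863489987455689997334
222 53268345556873369979999999998334
223 43257443468763348657889999998434
224 432O54587876OOOOOOOO569999998534
225 432OO457676OOOOOOOO5569999998533
226 3322OO444OO444335555569999998533
227 43222OOOOO2222346555699999998534
228 54122222221212795569699999997533
229 99321222233115976999999999987534
side 278
178 OOOOOOOO23333OOOOOOOOOOOOOOO222222
[... 245 characters left out ...]
O44
185 O444OOOOO354O333466777777666543OOO4O
186 OO4OOOOOO3544444446665556666766665OO
187 OOOOOOO33454444444455555566666666665
188 OOOOOO444454444444545665556666666666
189 OOOO57744454OO4434545555455666666666
190 OOO566644454OOOOOO545555455556666666
191 OO57666644544OOOOOOOOOO4444O25666666
192 O4766666655455OOOOOOOOOOOOOO23566666
193 466666664454555542333344422223566666
194 O66666665455555553235554543333366666
195 466666666555555432334554433332366666
196 566666666644443223333333333322666666
197 566666666444444322333333332235766666
198 556666666444444443333333333576666666
199 556666666664444766766655677666666666
200 556666666666666666666666666666666666
201 556666666666666666666666666666666666
```

>>> drive_tool(steps=[[1,0,0,1,0],[1,0,0,1,0],[1,0,0,1,0],[1,0,0,1,0],[1,0,0,1,0],[1,0,0,0,0]])

```text
clock: 13.62
position: [0.5757, 0.0162, 0.1686]
ee_rot: [1.449, 2.787, 0.0]
force: [-1.2, -0.2, -1.5]
width: 0.17
gripper_force: 49.9
```

>>> drive_tool(steps=[[1,0,0,1,0],[1,0,0,1,0],[1,0,0,1,0],[1,0,0,1,0],[1,0,0,0,0],[1,0,0,0,0]])

```text
clock: 14.12
position: [0.5756, 0.0162, 0.1724]
ee_rot: [1.449, 2.787, 0.0]
force: [-0.1, -0.1, -1.3]
width: 0.168
gripper_force: 49.9
```

```bash
python3 asc.py
```

```text
[0.5755261  0.01619807 0.17230798] [-0.7810031  -0.70126259 -1.05100507] 14.2167
scene 308
204 OOOOOOOOOOOOOOOOO101222222211OOO
205 OOOOOOOOOOOOOOOOO000122222211OOO
206 344OOOOOOOOOOOOOO000111111111OOO
207 33334577777OOOOOO000000011111OOO
208 368999999999997OO000000111112OOO
209 999999999999999966OOO1000010OOOO
210 99999999999999999998OO43OOOOOOOO
211 999999999999999999998OO44OOOOOOO
212 9999999999999999999999645OOOOOOO
213 9999999999999999999999634OOOOOOO
214 999999999999999999999963344OOOOO
215 999999999999999998888854453344OO
216 99999888899988776O78885469434444
217 99998OOOO776OOOOOO68884379833434
218 9997OO587OOOOOO65678853589943444
219 985O5678875554899866534689983344
220 95O58788886543699999998899994343
221 8OO68467775443478689999999997334
222 5OO583455545OOOOOO69999999998333
223 3OO4744345OOOOOO4679999999998434
224 4OO644587OOOOOO36668999999998534
225 41OOO4676O4322136557999999998534
226 312OOOOOO33212236557999999998534
227 43222OO2234333256557999999998534
228 54122122223423355556999999997534
229 55321222222215955699999999987533
side 278
178 OOOOOOOOO255OOOOOOOOOOOOOOOO222233
[... 245 characters left out ...]
O44
185 OOOOOOOOOO55O33346677777766654OOO444
186 OOOOOOOOO3553344444665556666666665OO
187 OOOO4OO33355OOOOOOO35555566666666665
188 OOOOOO54445544OOOOOOO556556666666666
189 OOOO57644455555OOOOOOOOOOOOO46666666
190 OOO566666455555554533333OOOO46666666
191 OO6766665455555554334445663225666666
192 O57666666555555544366676652223566666
193 466666666654462222344444432233566666
194 O66666666664471223355554443333366666
195 466666666664442222334554433332366666
196 566666666444443222333333333322666666
197 566666666644444332233333332335666666
198 556666666666444764333333333576666666
199 556666666666666666666655677666666666
200 556666666666666666666666666666666666
201 556666666666666666666666666666666666
```

The whole ring has come up. Setting it down and looking at how it lies.

>>> drive_tool(steps=[[1,0,0,-2,0],[1,0,0,-3,0],[1,0,0,-3,0],[1,0,0,-3,0],[1,0,0,-3,0],[1,0,0,-3,0],[1,0,0,-3,0],[1,0,0,-2,0],[1,0,0,0,0],[1,0,0,0,0]])

```text
clock: 15.05
position: [0.5755, 0.0162, 0.1503]
ee_rot: [-1.449, -2.787, 0.0]
force: [-0.6, 0.3, -1.3]
width: 0.162
gripper_force: 49.9
```

>>> drive_tool(steps=[[1,0,0,-1,0],[1,0,0,-1.2,0],[1,0,0,0,0],[1,0,0,0,0]])

```text
clock: 15.38
position: [0.5755, 0.0162, 0.1481]
ee_rot: [-1.449, -2.787, -0.0]
force: [0.0, 0.9, -0.6]
width: 0.17
gripper_force: 49.9
```

```bash
python3 asc.py; python3 look.py m5.png
```

```text
[0.57555493 0.01617258 0.14818781] [-0.29293762 -0.30539615 -1.37686688] 15.4833
scene 308
204 OOOOOOOOOOOOOOOOOO112222223OOOOO
205 OOOOOOOOOOOOOOOOOO112222222111OO
206 434OOOOOOOOOOOOOOO112222222112OO
207 33234577777OOOOOO2112222222112OO
208 368999999999997OO101222222211OOO
209 99999999999999999001222222111OOO
210 99999999999999998001122222111OOO
211 99999999999999997001111111111OOO
212 99999999999999994000000111112OOO
213 99999999999999993000000111112OOO
214 9999999999999999997641010000OOOO
215 999999999999999999999964762224OO
216 99999999999999999999996479433444
217 99987O6O667898888889996479834444
218 998OOO688OOOOOOOOOO9996379943444
219 98OO668887OOOOOOOO58885479983344
220 95O58788754443479977885369994344
221 8OO68568745873499888884469997343
222 6OO58345546762367457853479998334
223 2OO47444444OOOOOOOO6545789998434
224 33OO545744OOOOOOOOO5544799998534
225 33OOOO67OOO333359995555699998534
226 3322OOOOO33444369975699999998534
227 53222222232222499756999999998533
228 54122222222221477569999999997533
229 99321222222123556999999999987533
side 278
178 4OO4O111111111111111OOOOOOOO222222
[... 346 characters left out ...]
5444444O43555554O56666665
188 OOOOOO5764554443OOO356655575O6666666
189 OOOO4444445533OOOO335555455OO7666666
190 OOO574444455OOOOO3654O44OOOO36666666
191 OO5766444455OOOO2O5OOOOOOO3225666666
192 O47666644455342OOOOOOO56652223566666
193 O6666666445544OOOOO33344433233566666
194 366666666455442OOO233554443333366666
195 476666666555442222223554433332366666
196 566666666555474222333333333322666666
197 566666666555555423333333332335666666
198 556666665455555554333333333576666666
199 556666664455555556766655677666666666
200 556666666545555556666666666666666666
201 556666666645546666666666666666666666
[0.57554044 0.01616607 0.14818096] [-0.53357663  0.16283222 -1.92336921]
off 299 197 8
off 268 170 8
```

View pics/m5.png

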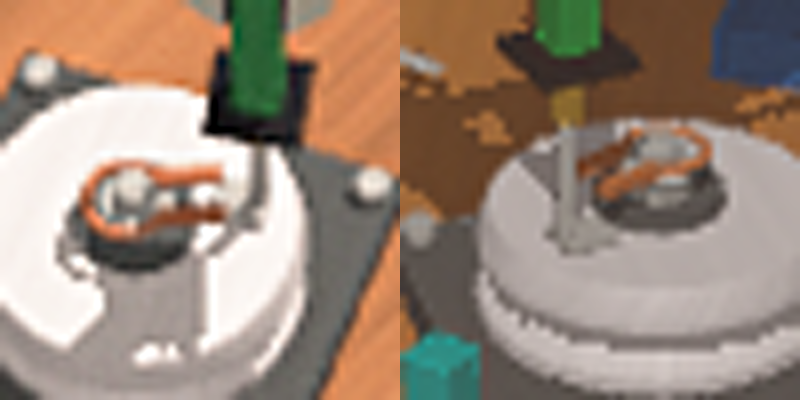

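The ring now lies up on the lip with both ears raised (scene ears at rows 218 and 223), so it is free. Withdrawing the hook and taking the pick back.

>>> drive_tool(steps=[[1,4,2.8,0,0],[1,6,4.2,0,0],[1,6.4,4.4,0,0],[1,0,0,15,0],[1,0,0,30,0],[1,0,0,35,0],[1,0,0,30,0],[1,-12.7,29.3,0,-0.07],[1,-12.7,29.3,0,-0.07],[1,-12.7,29.3,0,-0.07],[1,-12.7,29.3,0,-0.07],[1,-12.7,29.3,0,-0.07],[1,-12.7,29.3,0,-0.07],[1,-12.7,29.3,0,-0.07],[1,-12.7,29.3,0,-0.07],[1,0,0,0,0],[1,0,0,0,0],[1,0,0,0,0]])

```text
clock: 17.08
position: [0.4907, 0.2621, 0.2582]
ee_rot: [2.161, 2.279, -0.0]
force: [-0.0, -0.6, -1.1]
width: 0.173
gripper_force: 49.9
```

```bash
python3 - <<'E'
from h import *
o=observe();M=R.from_rotvec(o['ee_rot']).as_matrix();print(o['position'],np.arctan2(M[1,1],M[0,1]),o['force'])
E
```

```text
[0.49074316 0.26211527 0.25815104] 0.05322065368552472 [-0.04980879 -0.64985747 -1.08980194]
```

>>> drive_tool(steps=[[1,0,0,-25,0],[1,0,0,-30,0],[1,0,0,-20,0],[1,0,0,-20,0],[1,0,0,-20,0],[1,0,0,-20,0],[1,0,0,-5,0],[1,0,0,0,0],[1,0,0,0,0]])

```text
clock: 17.83
position: [0.4912, 0.2613, 0.1188]
ee_rot: [2.164, 2.277, 0.001]
force: [1.3, -0.3, -1.9]
width: 0.168
gripper_force: 49.9
```

>>> drive_tool(steps=[[1,0,0,-3,0],[1,0,0,-2,0],[1,0,0,-1,0],[1,0,0,0,0],[1,0,0,0,0]])

```text
clock: 18.25
position: [0.4904, 0.2621, 0.1124]
ee_rot: [2.163, 2.279, 0.001]
force: [0.0, -0.4, -0.6]
width: 0.166
gripper_force: 49.9
```

>>> drive_tool(steps=[[1,0,0,-0.8,0],[1,0,0,0,0],[1,0,0,0,0]])

```text
clock: 18.5
position: [0.4905, 0.2621, 0.1115]
ee_rot: [2.163, 2.278, 0.001]
force: [-0.1, -0.7, 1.0]
width: 0.166
gripper_force: 50.0
```

>>> drive_tool(steps=[[0.4,0,0,0,0],[0.4,0,0,0,0],[0.4,0,0,0,0],[0.4,0,0,0,0],[0.4,0,0,0,0],[0.4,0,0,0,0],[0.4,0,0,0,0],[0.4,0,0,30,0],[0.4,0,0,36,0],[0.4,0,0,36,0],[0.4,0,0,36,0],[0.4,0,0,0,0]])

```text
clock: 19.5
position: [0.4937, 0.2633, 0.2563]
ee_rot: [2.162, 2.276, 0.016]
force: [0.9, 0.2, -0.2]
width: 0.599
gripper_force: 0.0
```

```bash
python3 - <<'E'
from h import *
a=cam('scene');b=cam('side')
def top(d,r):
    x0,y0,x1,y1=r;h=cv2.cvtColor(d['image'][y0:y1,x0:x1],cv2.COLOR_RGB2HSV);m=cv2.inRange(h,(50,110,60),(75,255,255));ys,xs=np.nonzero(m)
    t=ys.min();return (x0+xs[ys<=t+3].mean(),y0+t+1.5),(xs.min()+x0,xs.max()+x0,ys.min()+y0,ys.max()+y0)
A=top(a,(355,125,378,160));B=top(b,(310,210,335,255));print(A,B,tri(a,A[0],b,B[0]))
o=observe();print(o['position'],o['width'],o['force'])
E
python3 asc.py
```

```text
((np.float64(365.85714285714283), np.float64(132.5)), (np.int64(362), np.int64(369), np.int64(131), np.int64(149))) ((np.float64(319.76), np.float64(218.5)), (np.int64(316), np.int64(323), np.int64(217), np.int64(248))) (array([0.49132472, 0.25895241, 0.16237754]), np.float64(0.0006799866506301244))
[0.49117044 0.26246062 0.25080932] 0.5991639578944684 [ 0.56813969 -0.25940092 -0.78621933]
[0.48974207 0.26182391 0.2484856 ] [ 0.18942724 -0.46042575 -0.39675519] 19.7
scene 308
204 OOOOOOOOOOOOOOOOOOOOOOOOOOOOOOOO
205 OOOOOOOOOOOOOOOOOOOOOOOOOOOOOOOO
206 233OOOOOOOOOOOOOOOOOOOOOOOOOOOOO
207 1112345OO77OOOOOOOOOOOOOOOOOOOOO
208 234695569995555OOOOOOOOOOOOOOOOO
209 555675699975555555OOOOOOOOOOOOOO
210 65555699995555555555OOOOOOOOOOOO
211 555556897755555555555OOOOOOOOOOO
212 5555556755565555555555OOOOOOOOOO
213 655555555565555555695554OOOOOOOO
214 565555555565555556998555444OOOOO
215 565556555655555569997555543344OO
216 55555555555555569996555555333334
217 5555OOOOOO4555457765555555433333
218 567OO4778OOOOOOOOOO5555555533334
219 55OO568886OOOOOOOOO5555555543444
220 5OO47687775332245555555
[... 635 characters left out ...]
OOO
185 O444443334OOO555666755556566554OOOOO
186 O444333OOO557666765O5555OOO6764443OO
187 444433O55666666665O45555554O54444443
188 44434O5766666665OOO456655575O4444444
189 444O5766666665OOOO455555456OO4444444
190 44456666665OOOOOO4554O44OOOO37444444
191 4O566666665OOO32234OOOOOOO3225444444
192 457666666675563OOOOOOO56652223344444
193 O6666666666664OOOOO33344432233544444
194 O66666666444442OOO233554543333374444
195 466666664444442222223334433332374444
196 566666664444443222222222222222664444
197 566666664444444322222222222223444444
198 556666664444444432222222222344444444
199 556666664444444444444433444444444444
200 556666664444444444444444444444444444
201 556666664444444444447444444444444774
```

```bash
python3 - <<'E'
from h import *
a=cam('scene');b=cam('side')
l,e1=tri(a,(327,218.6),b,(291.8,193.3));r,e2=tri(a,(327,223.7),b,(288.3,190.9));m=(l+r)/2
s=tri(a,(315.8,219.9),b,(300.4,188.2))[0]
back=tri(a,(309.5,222),b,(305.8,188))
print(l,e1,r,e2,np.linalg.norm(l-r),m,s,back)
d=l-r;print('yaw from ears',np.arctan2(-d[0],d[1]),'from spindle',np.arctan2(*(m-s)[1::-1]),np.hypot(*(m-s)[:2]))
o=observe();print(o['position'])
E
```

```text
[0.56736987 0.0096055  0.07516167] 0.0009409934997355778 [ 0.57780017 -0.00240896  0.07479399] 0.00014187055868285364 0.01591457323909159 [0.57258502 0.00359827 0.07497783] [ 0.54743031 -0.01523925  0.0771293 ] (array([ 0.53499632, -0.02907384,  0.07021219]), np.float64(0.0027033953690312608))
yaw from ears 0.7149348009256713 from spindle 0.6427754461524857 0.03142628538692045
[0.48953521 0.26162809 0.24795219]
```

>>> drive_tool(steps=[[0.4,8.7,-29.1,0,-0.107],[0.4,8.7,-29.1,0,-0.107],[0.4,8.7,-29.1,0,-0.107],[0.4,8.7,-29.1,0,-0.107],[0.4,8.7,-29.1,0,-0.107],[0.4,8.7,-29.1,0,-0.107],[0.4,8.7,-29.1,0,-0.107],[0.4,8.7,-29.1,0,-0.107],[0.4,8.7,-29.1,0,-0.108],[0.4,0,0,-36,0],[0.4,0,0,-36,0],[0.4,0,0,-36,0],[0.4,0,0,0,0],[0.4,0,0,0,0],[0.4,0,0,0,0]])

```text
clock: 21.05
position: [0.5694, -0.0003, 0.1426]
ee_rot: [2.972, 1.015, 0.001]
force: [0.2, -0.1, 1.5]
width: 0.599
gripper_force: 0.0
```

```bash
python3 - <<'E'
from h import *
w=cam('wrist');o=observe();M=R.from_rotvec(o['ee_rot']).as_matrix();print(o['position'],np.arctan2(M[1,1],M[0,1]),M[:,0],o['joints'])
np.savez('w.npz',**{k:w[k] for k in('image','R','f','cx','cy','xyz')})
for q in((.568,0,.072),(.5726,.0036,.072),(.5474,-.0152,.077),(.5674,.0096,.073),(.5778,-.0024,.073)):print(proj(w,q))
u=proj(w,(.56,0,.072)).astype(int);x,y=np.clip(u-[80,60],0,[480,280]);print(x,y)
save(w,'w2.png',(x,y,x+160,y+120),5)
E
```

```text
[ 5.69951663e-01 -1.29044230e-04  1.43249209e-01] -0.9121044376965213 [0.79079033 0.61208421 0.00188939] [-0.58437376  0.44290202  0.6905973   1.81249082 -0.33012666  1.0014807
 -0.67319252]
[320.55006452 189.53543637]
[320.50230607 182.48784007]
[319.83822858 221.7064907 ]
[310.49416858 183.35883396]
[330.51162164 182.28337177]
234 137
```

View pics/w2.png

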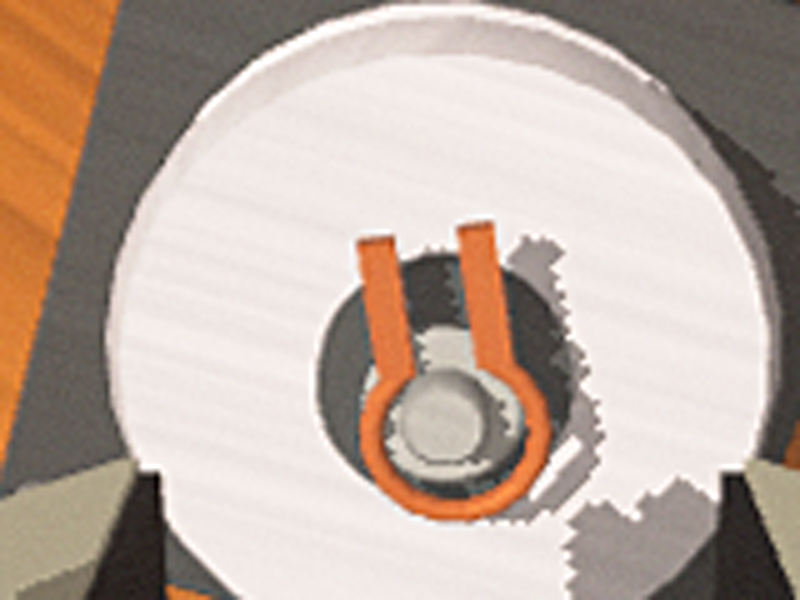

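The wrist view shows the ring freely around the pilot: ear ends at (378,240) and (477,225) in the crop, ear roots at (393,370) and (495,365).

```bash
python3 - <<'E'
from h import *
d=dict(np.load('w.npz'));f=lambda x,y:atz(d,234+x/5,137+y/5,.073)
P=[f(378,240),f(477,225),f(393,370),f(495,365)];
for p in P:print(p)
t=(P[0]+P[1])/2-(P[2]+P[3])/2;y=np.arctan2(t[1],t[0]);print('yaw',y,'tool turn',y-np.pi/2+.912,'sep',np.linalg.norm(P[0]-P[1]))
print('mid',np.mean(P,0),'end mid',(P[0]+P[1])/2); o=observe();print(o['position'],(np.mean(P,0)-o['position'])*1e3)
E
```

```text
[0.56588982 0.00934449 0.073     ]
[ 0.57744444 -0.00156054  0.073     ]
[ 0.54990825 -0.00582148  0.073     ]
[ 0.56071584 -0.01838437  0.073     ]
yaw 0.7742644753092782 tool turn 0.1154681485143817 sep 0.015888009429638073
mid [ 0.56348959 -0.00410548  0.073     ] end mid [0.57166713 0.00389197 0.073     ]
[ 5.69951663e-01 -1.29044230e-04  1.43249209e-01] [ -6.46207595  -3.97643146 -70.24920912]
```

>>> drive_tool(steps=[[0.4,-2.7,-1.9,0,0.115],[0.4,0,0,-25,0],[0.4,0,0,-25,0],[0.4,0,0,-20,0],[0.4,0,0,-10,0],[0.4,0,0,0,0],[0.4,0,0,0,0],[0.4,0,0,0,0]], grip_force=6)

```text
clock: 21.77
position: [0.5673, -0.0019, 0.0631]
ee_rot: [2.909, 1.185, 0.004]
force: [-0.1, 0.5, 0.7]
width: 0.599
gripper_force: 0.0
```

>>> drive_tool(steps=[[1,0,0,0,0],[1,0,0,0,0],[1,0,0,0,0],[1,0,0,0,0],[1,0,0,0,0],[1,0,0,0,0],[1,0,0,0,0],[1,0,0,0,0],[1,0,0,0,0],[1,0,0,0,0]])

```text
clock: 22.6
position: [0.5659, -0.0019, 0.0613]
ee_rot: [2.909, 1.185, -0.0]
force: [-0.3, -0.3, 0.7]
width: 0.003
gripper_force: 0.0
```

The fingers shut on nothing. Checking where the ring is.

```bash
python3 asc.py
```

```text
[ 0.56590221 -0.00182215  0.06131039] [-0.86473621  1.08965043  0.1861426 ] 22.7
scene 308
204 OO0111111111111111111112222222OO
205 OO0111112321111111111112222222OO
206 430111112421111111111123222222OO
207 331111112421111111111113222222OO
208 462011112421111111111112222211OO
209 992022112321111111111111223452OO
210 992233111321111111111111223632OO
211 992322112320010111110001223622OO
212 9911221123201111111123312236OOOO
213 99995211146445555554579612375OOO
214 99996110169855555555799911364OOO
215 899942103899655555558999123434OO
216 68873211158843443344676512223444
217 66542111112312222222211122222234
218 65411111111122222222222222222223
219 65111111111122222222222222222223
220 54111111111222222222222222222222
221 5O111111112222222222222222221222
222 4O111121122222222222222222244222
223 3O111231222222222222222122233222
224 32111122222222222222222542222222
225 32111112234222222222222432222222
226 31112222234222222212221221111111
227 53111111111111111011100101011013
228 54310000000001111111122222222345
229 95544545445445455554555555434555
side 278
178 OOOOOOOO4555245545554443OOOO222222
[... 245 characters left out ...]
OOO
185 4OOOOOO34OOOO43344443333434433OOOOOO
186 O44OOOOOOO334444443O3333OOO4444443OO
187 OO444OO55744444443O34333343O34444443
188 OOOOOO5766444443OOO356643343O4444444
189 4OOO576666444OOOOO335555333OO4444444
190 44457666666OOOOOO3354O44OOOO24444444
191 44566666665OOOOO245OOOOOOO3223444444
192 457666666665542OOOOOOO56653222344444
193 O6666666666664OOOOO33344433222344444
194 O66666666664442OO2233554543222344444
195 466666666664442322223554433222344444
196 566666666666665222333333333222344444
197 566666666666666322333333332223444477
198 556666666666666664333333333444476666
199 556666666666666666766655677744666666
200 556666666666666666666666666666666666
201 556666666666666666666666666666666666
```

```bash
python3 - <<'E'
from h import *
a=cam('scene');b=cam('side');o=observe();p=o['position'];M=R.from_rotvec(o['ee_rot']).as_matrix();print(p,M[:,1],o['width'])
print(proj(a,p),proj(b,p))
A=a['image'][170:250,270:370,::-1];B=b['image'][140:220,240:340,::-1]
cv2.imwrite('pics/m6.png',np.hstack([cv2.resize(q,(400,320),interpolation=cv2.INTER_CUBIC) for q in(A,B)]))
E
```

```text
[ 0.5659102  -0.00181369  0.06132202] [ 6.98791049e-01 -7.15325848e-01  2.80016216e-05] 0.004826811745913512
[323.98527949 223.55886343] [292.83943892 195.7020307 ]
```

View pics/m6.png

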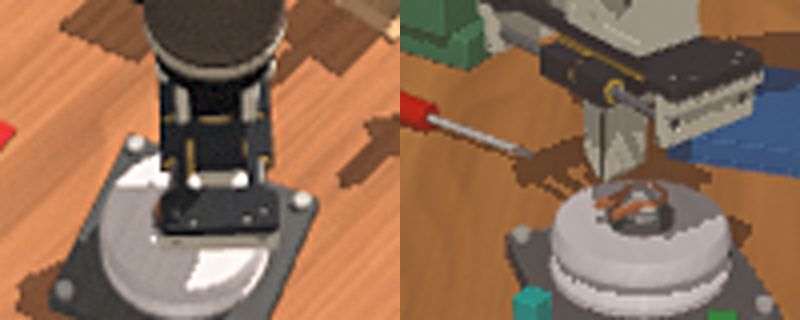

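The side view shows the shut fingertips near (290.8,185.5), above the ring. The reported TCP projects to (292.8,195.7), lower than that. The ring hasn't moved. Measuring the real tip height.

```bash
python3 - <<'E'
from h import *
d=dict(np.load('w.npz'));p=np.array([.56995,-.00013,.14325]);yw=-.9121
y=np.array([np.cos(yw),np.sin(yw),0])
for dz in(0,.0188,.03,.04):
    for s in(-1,1):print(dz,s,proj(d,p+s*.0276*y+[0,0,dz]).round(1))
b=cam('side');o=observe()
for z in(.061,.07,.08,.09,.1):print(z,proj(b,[*o['position'][:2],z]).round(1))
w=cam('wrist');q=o['position'];print('now tcp in wrist',proj(w,q),proj(w,q+[0,0,.02]))
im=d['image'];
for v in range(226,262,4):print(v,' '.join('%d'%(im[v,u].mean()) for u in range(256,276,2)))
E
```

```text
0 -1 [276.5 220.8]
0 1 [368.2 220.8]
0.0188 -1 [272.2 233.5]
0.0188 1 [372.7 233.5]
0.03 -1 [269.2 242.2]
0.03 1 [375.7 242.2]
0.04 -1 [266.3 251. ]
0.04 1 [378.7 251. ]
0.061 [292.8 195.8]
0.07 [292.9 192.8]
0.08 [292.9 189.5]
0.09 [292.9 186.1]
0.1 [293.  182.7]
now tcp in wrist [321.83099278 221.2740377 ] [321.81783981 234.82861353]
226 93 80 209 240 236 236 233 232 230 230
230 159 163 136 245 254 246 238 239 238 238
234 157 160 70 37 36 173 237 233 233 233
238 165 79 43 41 36 106 240 233 234 234
242 99 38 42 38 32 40 216 240 235 234
246 44 38 40 37 34 32 93 88 246 237
250 36 36 35 39 38 28 98 96 90 95
254 34 35 39 31 36 29 124 85 86 93
258 35 30 38 35 35 33 128 127 130 130
```

```bash
python3 - <<'E'
from h import *
w=cam('wrist');o=observe();q=o['position'];M=R.from_rotvec(o['ee_rot']).as_matrix()
for dz in(0,.01,.02,.03,.04):print(dz,proj(w,q+[0,0,dz]).round(1), [proj(w,q+[0,0,dz]+.0095*M[:,0]).round(1)])
im=w['image']
for v in range(190,262,3):print(v,' '.join('%3d'%(im[v,u].mean()) for u in range(290,356,4)))
E
```

```text
0 [321.9 221.3] [array([321.9, 206.4])]
0.01 [321.9 227.7] [array([321.9, 212.2])]
0.02 [321.9 234.8] [array([321.9, 218.6])]
0.03 [321.9 242.7] [array([321.9, 225.7])]
0.04 [321.9 251.4] [array([321.9, 233.6])]
190 233 236 232 233 233 234 233 231 232 233 233 233 236 236 234 237 239
193 234 232 234 235 232 233 235 234 233 232 228 232 234 234 235 236 235
196 234 234 233 236 235 236 234 235 234 234 234 231 234 233 233 234 235
199 236 237 234 234 234 233 237 236 233 233 233 231 232 230 231 235 234
202 233 234 236 234 233 232 233 235 236 236 234 235 234 232 232 230 232
205 231 234 233 236 235 232 231 232 235 236 237 235 233 233 234 232 231
208 231 229 232 234 233 234 234 234 232 234 235 235 238 235 233 234 232
211 235 233 229 230 231 233 234 235 234 232 232 235 236 236 237 234 233
214 237 235 235 226 222 190 233 236 236 234 141 118 119 236 234 237 235
217 234 237 237 117 123 123 237 192 254 241 162 139 135 237 157 246 241
220 234 231 235 136 139 137  49  53  54  48 131 137 137 203 148 143 140
223 235 235 237 133 139 136  65  66  66 106 131 132 137 148 153 146 135
226 232 231 131 132 136 133  73  68  59  85 131 133 136  56 150 148 249
229 234 213  93 133 134 128 169  61  63  85 167 136 133  60  92 145 129
232 239  84  91 125 168 169 168  40  56  34 166 163 164  48  59 145 151
235 127  86 167 164 163 165 163  41  53  28 165 161 166 166 163  33 228
238 157 164 168 166 160 162 164  41  72  36 163 166 165 164 165 167 158
241 164 165 166 163 164 170 163  40 124  31 168 165 165 165 164 163 162
244  56  58  58  58  59  64 171  38 124  32 173  55  64  58  55  57  61
247  44  45  43  45  49  44 182  41 122  37 180  45  44  47  42  42  48
250  44  42  46  44  45  40 118  28 119  34 121  43  47  39  42  45  42
253  46  45  42  42  47  43 119  36  80  28 128  42  41  39  42  46  43
256  43  48  44  45  44  36 125  34  88  31 126  42  41  42  44  40  45
259  46  40  39  38  39  40 122  33  66  29 123  39  39  37  38  41  38
```

The tips really ride about 30 mm above the reported TCP, since both the wrist and side views agree on it. Reopening and going lower, feeling for contact on the way.

>>> drive_tool(steps=[[0.4,0,0,0,0],[0.4,0,0,0,0],[0.4,0,0,0,0],[0.4,0,0,0,0],[0.4,0,0,0,0],[0.4,0,0,0,0],[0.4,0,0,0,0],[0.4,0,0,0,0]])

```text
clock: 23.62
position: [0.5659, -0.0018, 0.0613]
ee_rot: [2.909, 1.185, 0.0]
force: [-0.2, -0.3, -0.6]
width: 0.534
gripper_force: 0.0
```

>>> drive_tool(steps=[[0.4,0,0,-3,0],[0.4,0,0,-2,0],[0.4,0,0,0,0]])

```text
clock: 23.87
position: [0.5655, -0.0018, 0.0558]
ee_rot: [-2.909, -1.185, 0.001]
force: [-0.5, -0.7, 0.2]
width: 0.603
gripper_force: 0.0
```

```bash
python3 - <<'E'
from h import *
b=cam('side');w=cam('wrist');o=observe();q=o['position'];M=R.from_rotvec(o['ee_rot']).as_matrix();print(q,o['width'],o['force'])
for s in(-1,1):
  for dz in(0,.02,.03):print(s,dz,'side',proj(b,q+s*.0276*M[:,1]+[0,0,dz]).round(1),'wrist',proj(w,q+s*.0276*M[:,1]+[0,0,dz]).round(1))
im=b['image'];
for v in range(165,205):print(v,''.join(str(min(9,int(im[v,u].mean()/25.6))) for u in range(264,330)))
im=w['image']
print()
for v in range(205,256,3):print(v,''.join(str(min(9,int(im[v,u].mean()/25.6))) for u in range(250,392,2)))
E
```

```text
[ 0.56579824 -0.00181177  0.0561606 ] 0.5988691595040293 [-0.46166812  0.01637457  1.61590159]
-1 0 side [299.7 201.6] wrist [276.3 221.2]
-1 0.02 side [299.9 194.9] wrist [271.6 234.7]
-1 0.03 side [299.9 191.5] wrist [269.  242.6]
1 0 side [286.2 193.3] wrist [367.8 221.2]
1 0.02 side [286.2 186.7] wrist [372.4 234.8]
1 0.03 side [286.2 183.4] wrist [375.1 242.7]
165 334444444444444444445531112222222222221132122221122345445555433433
166 344444444444443444431111112222222222442264222222234455554444323533
167 444444444444443454431111112222222124342255432234454455544444324533
168 444444444444444454531111112122221224332255555545555544444455455543
169 444444444444444455541111112222222234333355555555554444444555555533
170 444444444444444455541111112222222224323355555544444444555555555633
171 444444444444444455541111112222222123422355544344444455555555544333
172 444444444444444455541111112222222122334455542245455555555554333333
173 444444444444444455541111112222222234444455552365555555554433333333
174 444444444444444455541111112222222244444455553555555555433333333333
175 655444444444444355
[... 2700 characters left out ...]
9999999999999999
229 99986699999989999999889942555554222222334555553455555999899999999986689
232 66666411699999899899997233555554222222233555553215555899999998893116666
235 66665111499999999999943322555554322222333555553221555899999999993114666
238 66663111498989999999433222555555222222233555553222255988899999992111666
241 66641111299998889994322222455555223333233555553222215599989899991111366
244 66521111199999999882222222455555334654343555552222223699999998891111156
247 54311111099999956942222222455555478777777555553222233999999999990111115
250 44111111097556565632222222234253444784444335353222222469999999991111113
253 42111111065555555533222222333333444444444333332222222255556999981111111
```

>>> drive_tool(steps=[[0.4,0,0,-3,0],[0.4,0,0,-2,0],[0.4,0,0,0,0]])

```text
clock: 24.22
position: [0.5656, -0.0018, 0.0509]
ee_rot: [-2.909, -1.185, 0.001]
force: [-0.0, -0.0, 0.3]
width: 0.601
gripper_force: 0.0
```

>>> drive_tool(steps=[[0.4,0,0,-2,0],[0.4,0,0,-2,0],[0.4,0,0,0,0]])

```text
clock: 24.47
position: [0.5657, -0.0018, 0.0469]
ee_rot: [-2.909, -1.185, 0.001]
force: [-0.5, -0.1, -0.4]
width: 0.6
gripper_force: 0.0
```

>>> drive_tool(steps=[[0.4,0,0,-2,0],[0.4,0,0,-2,0],[0.4,0,0,0,0]])

```text
clock: 24.72
position: [0.5657, -0.0018, 0.0429]
ee_rot: [-2.909, -1.185, 0.001]
force: [-0.1, -0.3, -0.3]
width: 0.606
gripper_force: 0.0
```

>>> drive_tool(steps=[[0.4,0,0,-2,0],[0.4,0,0,-1,0],[0.4,0,0,0,0]])

```text
clock: 24.97
position: [0.5658, -0.0018, 0.0401]
ee_rot: [-2.909, -1.185, 0.0]
force: [-0.9, 0.2, -0.6]
width: 0.6
gripper_force: 0.0
```

```bash
python3 - <<'E'
from h import *
b=cam('side');o=observe();q=o['position'];M=R.from_rotvec(o['ee_rot']).as_matrix();print(q,o['width'],o['force'])
for dz in(0,.02,.03):print(dz,'side',proj(b,q-.0276*M[:,1]+[0,0,dz]).round(1))
im=b['image'];
for v in range(176,205):print(v,''.join(str(min(9,int(im[v,u].mean()/25.6))) for u in range(264,330)))
E
```

```text
[ 0.56582882 -0.00185048  0.04021088] 0.5987219901561283 [ 0.11592481  0.45529026 -0.4692176 ]
0 side [299.6 206.9]
0.02 side [299.8 200.2]
0.03 side [299.8 196.9]
176 456654344444444455531111122222222224323355555554444454555555555433
177 233566654444444455531111122222222123322356544344445555555555443333
178 423434633444443355531111122222222222344456542244545555555543333333
179 444222244444222355531111112222222234444456552355555555544333333333
180 444442222222222355531111112222222234444456544655555554233333333333
181 444444222222222255531112112222222234444456555555554433333333333333
182 444422222222222245541111122222222234444436555555444444433433333333
183 444422222222222245541121112222222234444445655442444444433344344444
184 444422222222222224541111112222222334454445654222222444433443444444
185 444222222222222244541111123333444434455444443222222224433443444444
186 444422222222222222441222334744443344555444444443222222434444444444
187 444422222222442222232334444777432344555444444444432222433444444444
188 444422222322222222223444444464223344556544444444444424334444444444
189 444444444
[... 422 characters left out ...]
4444433444766666666644423222255423222223444444444444534444444
196 444444544444445666666666666752223342222222224444444444444533444444
197 444455554333435666666666666663223332222222234444444444477532244444
198 443355554333345566666666666666643332222223444444444447666542224444
199 442335553333345566666666666666667663334444444444444766666542222244
200 443334543333335566666666666666666644444774444444766666665542222244
201 443233333333335666666666666666666667666664444476666666665542222244
202 443233333333335666666666666666666666666666447666666666665522324244
203 443223333333335566666666666666666666666666666666666666665523334444
204 443223333333346466666667666666666666666666666666666666665433333444
```

>>> drive_tool(steps=[[0.4,0,0,-2,0],[0.4,0,0,-1,0],[0.4,0,0,0,0]])

```text
clock: 25.27
position: [0.5658, -0.0018, 0.0371]
ee_rot: [-2.909, -1.185, 0.0]
force: [0.0, 0.8, 0.0]
width: 0.598
gripper_force: 0.0
```

>>> drive_tool(steps=[[0.4,0,0,-1,0],[0.4,0,0,-1,0],[0.4,0,0,0,0]])

```text
clock: 25.52
position: [0.5658, -0.0018, 0.0352]
ee_rot: [2.909, 1.185, -0.0]
force: [-0.8, 0.7, 0.1]
width: 0.598
gripper_force: 0.0
```

>>> drive_tool(steps=[[0.4,0,0,-1,0],[0.4,0,0,-1,0],[0.4,0,0,0,0]])

```text
clock: 25.77
position: [0.5658, -0.0018, 0.0332]
ee_rot: [-2.909, -1.185, 0.0]
force: [-0.3, 0.6, 1.6]
width: 0.602
gripper_force: 0.0
```

>>> drive_tool(steps=[[0.4,0,0,-1,0],[0.4,0,0,0,0]])

```text
clock: 25.93
position: [0.5659, -0.0018, 0.0322]
ee_rot: [2.909, 1.185, -0.0]
force: [-0.3, -0.1, 0.1]
width: 0.601
gripper_force: 0.0
```

>>> drive_tool(steps=[[1,0,0,0,0],[1,0,0,0,0],[1,0,0,0,0],[1,0,0,0,0],[1,0,0,0,0],[1,0,0,0,0],[1,0,0,0,0],[1,0,0,0,0],[1,0,0,0,0]])

```text
clock: 26.68
position: [0.5659, -0.0018, 0.0323]
ee_rot: [2.909, 1.185, 0.0]
force: [0.2, 0.3, -0.3]
width: 0.235
gripper_force: 6.0
```

Gripped at 21.6 mm, which matches the 22 mm across the ears. Lifting straight up.

>>> drive_tool(steps=[[1,0,0,2,0],[1,0,0,4,0],[1,0,0,8,0],[1,0,0,15,0],[1,0,0,25,0],[1,0,0,25,0],[1,0,0,0,0],[1,0,0,0,0]], grip_force=9)

```text
clock: 27.35
position: [0.5672, -0.0018, 0.1133]
ee_rot: [2.909, 1.185, 0.006]
force: [-0.6, 0.3, -0.0]
width: 0.236
gripper_force: 9.0
```

```bash
python3 asc.py | sed -n '/side/,$p'
```

```text
side 278
178 4OOOOO3OOOOOOOOOOOOOOOOOOOOO22222222
179 4OOOOOOO3OOOOOOOOOOOOOOOOOOO22222222
180 O44OOOOOOOOOOOOOOOOOOOOOOOOOOOO22222
181 OOOO4OOOOOOOOOOOOOOOOOOOOOOOOOOOOOOO
182 4OOOOOOOOOOOOOOOOOOOOOOOOOOOOOOOOOOO
183 O4OOOOOOOOOOOOOOOOOOOOOOOOOOOOOOOOOO
184 O4OOOOOOOOOOOOOOOOOOOOOOOOOOOOOOOOOO
185 O4OOOOOOOOOO345563444444444433OOOOOO
186 O44OOOOOO3557766744455554444444443OO
187 44444OO55766666664445555564444444443
188 4444OO576666666666645665557744444444
189 O44O56666666666665545555455644444444
190 44O566666666666644555555455434444447
191 4O5666666666665334655555565333444666
192 457666666666663333456676652333577666
193 466666666666662332444444432333566666
194 O66666666666662333355554443333366666
195 466666666666662233334554433332366666
196 566666666666664223333333333322666666
197 566666666666666532233333332335766666
198 556666666666666664333333333576666666
199 556666666666666666766655676666666666
200 556666666666666666666666666666666666
201 556666666666666666666666666666666666
```

```bash
python3 - <<'E'
from h import *
a=cam('scene');k=1.25
for u,v,z in((300,233,.09),(334,245,.09),(312,224,.09),(318,270,.0),(342,255,0),(298,258,0),(226,302,.035),(195,290,.035),(217,330,.035)):print((u,v),atz(a,u/k,v/k,z).round(3))
E
```

```text
(300, 233) [ 0.317 -0.085  0.09 ]
(334, 245) [ 0.398 -0.055  0.09 ]
(312, 224) [ 0.319 -0.049  0.09 ]
(318, 270) [ 0.372 -0.094  0.   ]
(342, 255) [ 0.384 -0.026  0.   ]
(298, 258) [ 0.312 -0.103  0.   ]
(226, 302) [ 0.299 -0.302  0.035]
(195, 290) [ 0.223 -0.33   0.035]
(217, 330) [ 0.339 -0.36   0.035]
```

>>> drive_tool(steps=[[1,-10,-27,0,0],[1,-10,-27,0,0],[1,-10,-27,0,0],[1,-10,-27,0,0],[1,-10,-27,0,0],[1,-10,-27,0,0],[1,-10,-27,0,0],[1,-10,-27,0,0],[1,-10,-27,0,0],[1,0,0,0,0],[1,0,0,0,0],[1,0,0,0,0]])

```text
clock: 28.5
position: [0.4756, -0.2442, 0.1106]
ee_rot: [-2.908, -1.184, 0.001]
force: [0.3, 0.2, -0.4]
width: 0.235
gripper_force: 9.0
```

>>> drive_tool(steps=[[1,0,0,-30,0],[1,0,0,-30,0],[1,0,0,-25,0],[1,0,0,-15,0],[1,0,0,-5,0],[1,0,0,0,0],[1,0,0,0,0]])

```text
clock: 29.08
position: [0.4764, -0.2443, 0.0067]
ee_rot: [-2.909, -1.187, -0.0]
force: [-0.1, 1.0, -0.5]
width: 0.235
gripper_force: 9.0
```

>>> drive_tool(steps=[[1,0,0,-4,0],[1,0,0,-4,0],[1,0,0,-2,0],[1,0,0,0,0]])

```text
clock: 29.42
position: [0.476, -0.2446, -0.0037]
ee_rot: [-2.909, -1.185, -0.0]
force: [0.0, -0.1, -0.4]
width: 0.235
gripper_force: 9.0
```

>>> drive_tool(steps=[[0.6,0,0,0,0],[0.6,0,0,0,0],[0.6,0,0,0,0],[0.6,0,0,0,0],[0.6,0,0,0,0],[0.6,0,0,20,0],[0.6,0,0,36,0],[0.6,0,0,36,0],[0.6,0,0,36,0],[0.6,-20,30,20,0],[0.6,-20,30,20,0],[0.6,-20,30,0,0],[0.6,0,0,0,0],[0.6,0,0,0,0]])

```text
clock: 30.58
position: [0.4155, -0.1527, 0.1647]
ee_rot: [-2.906, -1.19, -0.003]
force: [0.7, -1.4, -0.6]
width: 0.401
gripper_force: 0.0
```

```bash
python3 - <<'E'
from h import *
a=cam('scene');b=cam('side');o=observe();print(o['position'],o['force'],o['width'])
def cen(d,r):
    x0,y0,x1,y1=r;im=d['image'][y0:y1,x0:x1];h=cv2.cvtColor(im,cv2.COLOR_RGB2HSV);m=cv2.inRange(h,(0,110,60),(14,255,255))
    return m,x0,y0
m,x0,y0=cen(a,(200,240,262,302))
for r in range(0,62,2):print(y0+r,''.join('O' if v else '.' for v in m[r]))
ys,xs=np.nonzero(m[12:46,10:52]);u=(xs.mean()+x0+10,ys.mean()+y0+12);print(u,len(xs),atz(a,*u,.008))
m,x0,y0=cen(b,(305,150,370,190));
for r in range(0,40,2):print(y0+r,''.join('O' if v else '.' for v in m[r]))
E
```

```text
[ 0.41644936 -0.15507676  0.16459133] [ 0.2166297  -0.21976958 -0.19257302] 0.3998973036228983
240 OOOOOOOOOOOOOOOOOOOOOOOOOOOOO............OOOOOOOOOOOOOOOOOOOOO
242 OOOOOOOOOOOOOOOOOOOOOOOOO..................OOOOOOOOOOOOOOOOOOO
244 OOOOOOOOOOOOOOOOOOOOOO......................OOOOOOOOOOOOOOOOOO
246 OOOOOOOOOOOOOOOOOO............................OOOOOOOOOOOOOOOO
248 OOOOOOOOOOOOOOO.................................OOOOOOOOOOOOOO
250 OOOOOOOOOOOO.....................................OOOOOOOOOOOOO
252 OOOOOOOOO.........................................OOOOOOOOOOOO
254 OOOOOO..............................................OOOOOOOOOO
256 OO...................................................OOOOOOOOO
258 ......................................................OOOOOOOO
260 ........................................................OOOOOO
262 .........................................................OOOOO
264 ...........................................................OOO
266 .............................OOOOO..........................OO
268 ...........................O.......OOOOOOOOO..................

[... 1876 characters left out ...]

170 OOO......................O......OO.......................OOOOOOOO
172 OO...................OOOO........O......................OOOOOOOOO
174 OO......................OOOO...........................OOOOO.OOOO
176 OO....................................................OOOOOOOOOOO
178 O.....................................................OOOOOOOOOOO
180 OOOOO................................................OOOO.OOOOOOO
182 OOOOOOOOOOOOOOOOOOO.................................OOOOOOOOOOOOO
184 OOOOOOOOOOOOOOOOOOOOOOOOOOOOOOOOO..................OOOOOOOOOOOOOO
186 .......OOOOOOOOOOOOOOOOOOOOOOOOOOOOOOOOOOOOOOOO....OOOOOOOOOOOOOO
188 ...........OOOOOOOOOOOOOOOOOOOOOOOOOOOOOOOOOOOOOO.OOOOOOOOOOOOOOO
```

```bash
python3 -c "
from cell import arm,observe
print(arm.sign_off())"
```

```text
the job is handed in; nothing more can be done
None
```

I freed the ring with the pick, put the pick back upright in its stand, laid the ring near the middle of the blue tray and handed the job in at about 31 s; hand-in gave no verdict.

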